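# Slide a cast housing home in its machining nest and lock the corner cam

## Robot

A 7-joint arm with a two-finger parallel gripper is mounted at the origin on a cart in front of the work surface, level with it; the furniture and walls round the work are solid. World frame = base frame: x ahead of the robot, y to its left, z up, the work surface at z = 0. Lengths are in m, angles in rad, forces in N, time in s.
With the tool pointing down it reaches from about 0.35 to 0.9 m from the base axis. Payload 8.1 kg.
Tool frame: the origin (TCP) lies at the very end of the fingers, on their centre line; the grasp point (between the pads) lies 19 mm behind it (grip_point_offset is the distance from the TCP to the grasp point, in m); z points along the fingers, x is the direction in which the jaws open and shut, and the axes are right-handed (so a half turn about z gives the same grasp; the last joint's range is limited). The gripper opens to 92 mm and grips with 3 to 60 N. Pads are 19 mm wide; open, the fingers measure 130 mm over their backs; the gripper's body (75 mm by 190 mm) begins 47 mm behind the grasp point.
Start: joints at [1.194, 0.434, 0.025, 1.573, -0.012, 1.134, -0.075], TCP at [0.169, -0.602, 0.227] pointing down, gripper open.
Joint ranges: [-2.62, 2.62], [-0.44, 2.09], [-1.27, 1.32], [0.08, 2.57], [-1.32, 4.46], [0.12, 2], [-2.74, 2.74]. Speed limits (rad/s): [2.22, 2.22, 3.01, 3.01, 3.14, 3.14, 3.14].

## Interface

Orientations are given as a rotation vector (axis times angle).
In Python, from cell import observe, get_image, camera_model, sign_off, grip_point_offset gives the robot as it stands.
- The arm moves only by the tool play_rows, never from a script. Its argument "rows" is a list of rows, each a list of 7 numbers: the shift along the tool's x, y, z as a fraction of full scale, then the turn, a rotation vector about the tool's x, y, z as a fraction of full scale, then the closure, from -1 (fully open) to 1 (shut). A call has 1 to 5 rows; each row shifts and turns the pose as measured when the row begins, along the tool's axes as they then stand; what a row does not reach is not made up. Full scale, the value 1, is 0.15 m for a shift and 0.5 rad for a turn. A row lasts 1/10 s, in which the tool goes at most 50 mm and 8.59 degrees, less where a joint would pass 70% of its speed; a pose out of reach is approached as far as the arm can. A call with a number of a shift or a turn outside -1 to 1 is refused whole. A call with a gripper value outside its range is refused whole. The fingers move at their own pace and stop on an object; "force" is the grip in N (left out, the last holds). Time passes only in rows, so rows that do not move let the fingers close. It gives the time, the measured TCP pose, the force and the opening at its end, in the units of the state.
- observe(): the state, without advancing time (a new reading comes with each control period).
- get_image(name): name is "scene" or "top" or "wrist"; returns the picture (400x640x3 uint8, blue, green, red); there is no depth.
- camera_model(name): a dict with "K" (3x3 intrinsics, pixels), "R" (3x3) and "t" (3): a world point X has camera coordinates R X + t. Camera axes: x right, y down, z forward; pixel columns grow to the right and rows downward; lengths in m; the calibration is good to about 2 mm. A picture is of the moment at which its call begins: read the wrist's pose just before it. camera_model takes no time and is no camera call; for the wrist camera it gives the pose at the moment of the call.
- sign_off(): hands the job in, once; it reports no verdict.
The state is a dict: "clock": time; "joints": joint angles; "dq": joint speeds; "joint_efforts": joint torques, N m; "position": TCP position; "ee_rot": TCP orientation; "force": force on the tool from outside, world axes, zero at the start; "ft_torque": the same for the moment, N m; "width": opening from 0.0 (shut) to 1.0 (fully open).
Only numpy, scipy, OpenCV 4.12 (cv2) and the standard library are available. Lean on these libraries where they do the work, as an engineer would, in place of code of your own. Each camera call takes 0.05 s, during which the arm holds its last target.

## Task

Slide the cast housing along the fixture plate, never lifting or tipping it, from the loading marks to the work station: flat against the back fence with its flange under the keeper strip, and on along the fence until it touches the end-stop screw. Then swing the cam lever round until the cam holds the housing snug against fence and screw, without forcing it, and let go. Leave the hammer, the blue can and the tape measure where they stand.

Things in the scene. Friction and masses are not known exactly. Their poses are not given: they have to be found in the camera images.
- fixture: Steel fixture plate fixed on the bench, 200 (x) x 370 (y) x 12 mm. Origin at bench level; the plate spans its own x -100..+100 and y -165..+205 mm, top at z 12. +x points roughly away from the robot, +y to its left, z up. Scribed corner marks: loading place round (x -10, y 125), work station round (x 20, y -60). Housing home: its centre at x 20, y -62.5..-57.5 mm, depending on the stop screw.
- fence (a point): Point on the face of the back fence, at plate level, at fixture x 65, y 20 mm. The fence is a straight fixed rail along the fixture's y (-152 to 192 mm), 12.5 mm high above the plate; its flat face looks to the fixture's -x. Axes as the fixture's.
- keeper (a point): Left (entry) end of the keeper strip, mid of its underside edge: fixture x 58, y 20 mm. The strip lies on the fence from there to y -150 and overhangs the plate by 7 mm; its underside is 12.5 mm and its top 18.5 mm above the plate (screw heads 5 mm more). The 10 mm thick flange gets under it only by sliding. Axes as the fixture's.
- end_stop: Block 40 x 24 x 20 mm (x, y, z) fixed at the right (-y) end of the work station, at fixture x 20, y -140 mm; origin under its centre on the plate's top, axes as the fixture's. A 9 mm screw through it points to +y and stops the flange 6 mm above the plate. Its flat end stands 25 mm from the origin, give or take 2.5 mm: the setting differs each time, is not reported and is found by touch.
- cam_post: Pivot of the corner cam, fixed at fixture x -39.5, y 9.5 mm; origin on its vertical axis at the plate's top, axes as the fixture's. Carries the lever: an eccentric round cam (49 mm diameter, centre 12.5 mm off the axis, top 14 mm above the plate) and over it a flat arm, 16 to 24 mm above the plate. The cam presses diagonally on the cut-off flange corner at the housing's -x, +y.
- cam_lever (a joint): Lever angle, rad, growing counter-clockwise from above. Open at -0.25..0.25, where the cam clears the sliding flange by 2 mm. The knob is 80 mm from the pivot, at 2.618 + this angle from the fixture's +x towards +y. Steady drag 2.5 N at the knob until the cam meets a housing that is home, at about 1.35 to 1.8; then it stiffens. Snug when the knob takes 8 to 15 N; the cam then stays by friction.
- lever_knob (a point): Centre of the round upright black knob on the end of the lever arm: 18 mm diameter, 36 mm high, its middle 54 mm above the bench; the arm under it (20 mm wide) reaches up to 36 mm above the bench. Turns with the lever. Grip it from above or push it.
- housing_center (a point): Centre (half-way up, on the barrel's axis) of the loose grey cast housing: 64 mm high, 0.5 to 0.9 kg. Flange 90 (x) x 110 (y) x 10 mm with corners cut off at 45 degrees (18 mm legs); on it a round open barrel, 56 mm diameter, straight from 20 mm up. A port (26 mm round, 38 mm up) juts from the barrel to -x, 38 mm from the axis: grip the barrel across y. Home, its axes are the fixture's.
- housing: The same cast housing; origin under its centre, on its underside.
- hammer: Ball-peen hammer, 294 x 104 x 29 mm, lying on the bench behind the fence, roughly along it. Origin under its centre.
- blue_can: Blue open tin, 69 mm diameter, 87 mm high, standing on the bench behind the right end of the fence. Origin under its centre.
- tape_measure: Yellow tape measure standing on edge on the bench, 35 x 80 x 69 mm, beside the plate's right (-y) end. Origin under its centre.
Not all that is in view belongs to the job. Of the things like the housing, leave any that is yellow; of the rest the smaller one is meant.

How it is judged:
By the outcome, as a careful person would: the job done as asked, in the order asked, and still so for the second after the job is handed in, with the robot touching nothing.
It also fails if it takes over 72 s, if anything falls off the work surface, if the arm or the gripper's body presses on something with over 40 N, if the wrist force passes 120 N, or if a joint passes its speed limit or range.

## Working session

There is one attempt and no reset: what is moved stays moved. The work goes in short steps, Python scripts to look and compute and a tool call to move; the robot and the scene stay as the last step left them, time stands still between calls to the robot, and variables do not carry over. Pictures are saved under pics/ and viewed, and the job is handed in when it is done.

Besides the shell and the picture viewer there is one more tool, called after "Emit:" by a JSON object that holds its "name" and its "arguments", one argument or row to a line. play_rows: Moves the arm, as the interface text tells. Its arguments: {"type":"object","properties":{"rows":{"type":"array","items":{"type":"array","items":{"type":"number"}}},"force":{"type":"number"}},"required":["rows"]}

```bash
mkdir -p pics; ls; python3 - <<'E'
from cell import *
import cv2,numpy as np
np.set_printoptions(precision=4,suppress=True)
print(observe()); print(grip_point_offset if not callable(grip_point_offset) else grip_point_offset())
for n in("scene","top","wrist"):
    m=camera_model(n);print(n,m); cv2.imwrite(f"pics/{n}0.png",get_image(n))
E
```

```text
pics
{'clock': 0.0, 'joints': array([ 1.1944,  0.4352,  0.0249,  1.5741, -0.0116,  1.134 , -0.0752]), 'dq': array([ 0.0005, -0.0018,  0.0001, -0.0024,  0.0009,  0.0001, -0.0009]), 'joint_efforts': array([ -0.0015, -66.7864,   0.9844, -31.4469,  -0.0606,   0.0429,
         0.0002]), 'position': array([ 0.1688, -0.6012,  0.226 ]), 'ee_rot': array([-2.5031,  1.8971,  0.0021]), 'force': array([0.3444, 0.3461, 0.3707]), 'ft_torque': array([-0.0446, -0.0055, -0.032 ]), 'width': 0.9978161243635751}
0.0188
scene {'K': array([[507.5088,   0.    , 323.6296],
       [  0.    , 507.5088, 208.5849],
       [  0.    ,   0.    ,   1.    ]]), 'R': array([[-0.4922, -0.8703, -0.0161],
       [-0.6485,  0.379 , -0.6601],
       [ 0.5807, -0.3144, -0.751 ]]), 't': array([0.4758, 0.3225, 1.1866])}
top {'K': array([[394.5749,   0.    , 318.8547],
       [  0.    , 394.5749, 207.4684],
       [  0.    ,   0.    ,   1.    ]]), 'R': array([[ 0.0279, -0.9992,  0.0299],
       [-0.9964, -0.0302, -0.0794],
       [ 0.0802, -0.0276, -0.9964]]), 't': array([0.2084, 0.5735, 0.9643])}
wrist {'K': array([[341.8693,   0.    , 311.2949],
       [  0.    , 341.8693, 204.2216],
       [  0.    ,   0.    ,   1.    ]]), 'R': array([[ 0.2718, -0.9624, -0.0005],
       [-0.9179, -0.2594,  0.3003],
       [-0.2891, -0.0811, -0.9538]]), 't': array([-0.6242, -0.0384,  0.3905])}
```

View pics/scene0.png

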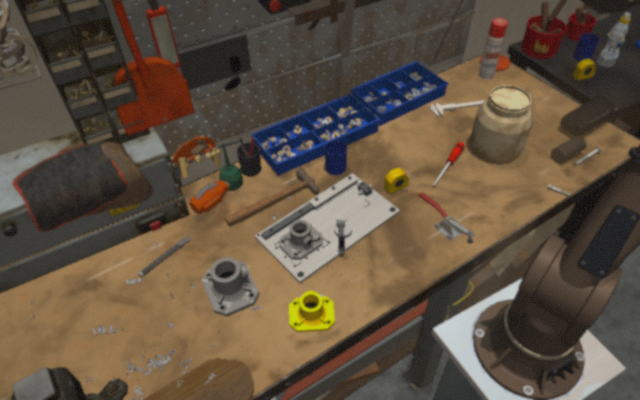

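View pics/top0.png

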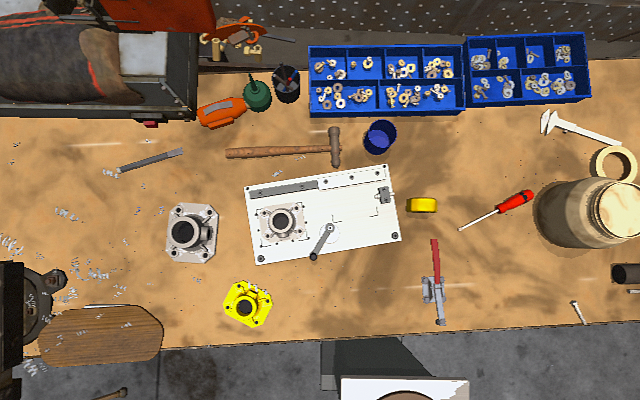

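The top view shows the plate (corners about 245,188 / 391,165 / 401,241 / 255,264). The small grey housing is on it near (281,222) and the lever knob is near (313,257). I'll zoom in for precise fits.

```bash
python3 - <<'E'
import cv2
i=cv2.imread("pics/top0.png")
c=i[155:275,235:415]; cv2.imwrite("pics/topz.png",cv2.resize(c,None,fx=4.4,fy=4.4,interpolation=cv2.INTER_CUBIC))
i=cv2.imread("pics/scene0.png")
c=i[165:285,250:410]; cv2.imwrite("pics/scenez.png",cv2.resize(c,None,fx=5,fy=5,interpolation=cv2.INTER_CUBIC))
E
```

```text
(no output)
```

View pics/topz.png

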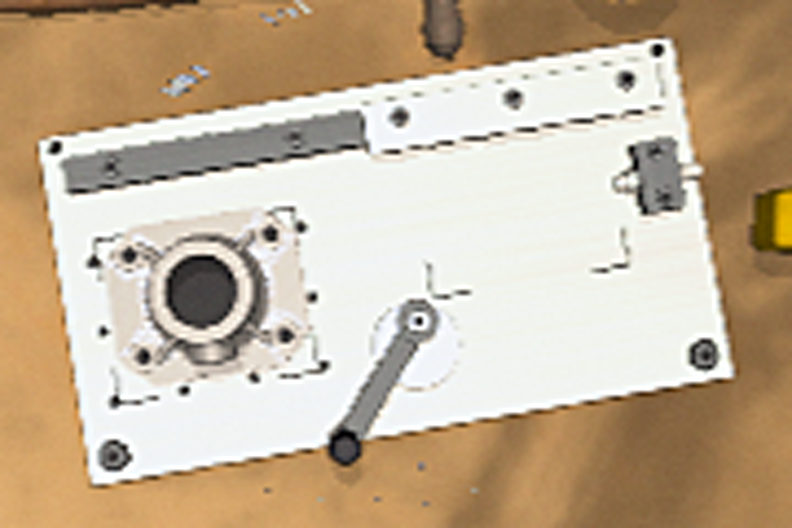

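View pics/scenez.png

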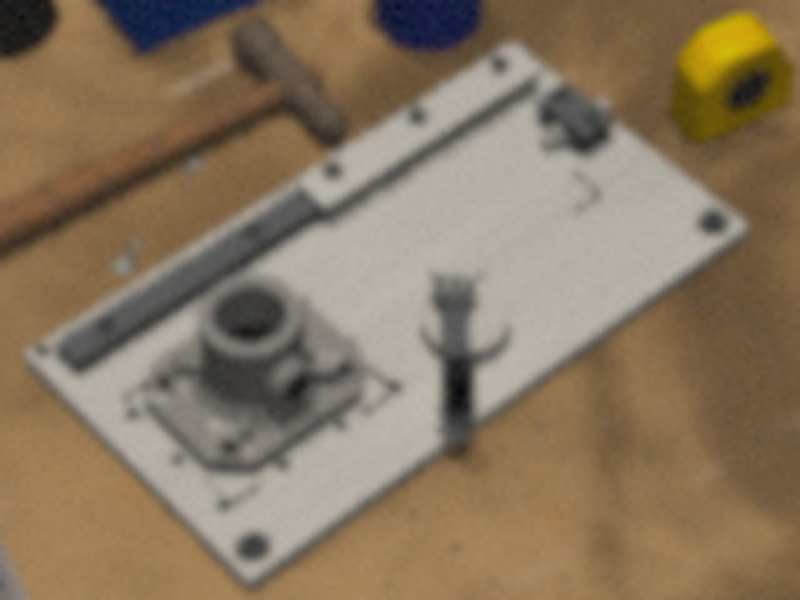

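```bash
cat > h.py <<'E'
from cell import *
import cv2,numpy as np
from scipy.optimize import least_squares
from scipy.spatial.transform import Rotation as Rt
np.set_printoptions(precision=4,suppress=True)
def ray(m,uv,z):
    d=m["R"].T@np.linalg.inv(m["K"])@np.array([uv[0],uv[1],1.]); c=-m["R"].T@m["t"]
    return c+d*(z-c[2])/d[2]
def proj(m,X):
    X=np.atleast_2d(X);p=(m["R"]@X.T).T+m["t"]; p=p@m["K"].T; return p[:,:2]/p[:,2:]
def fx(P,pts): # fixture->world ; pts z above bench
    pts=np.atleast_2d(np.array(pts,float)); c,s=np.cos(P[2]),np.sin(P[2])
    return np.c_[P[0]+c*pts[:,0]-s*pts[:,1],P[1]+s*pts[:,0]+c*pts[:,1],pts[:,2]]
def inv(P,X):
    c,s=np.cos(P[2]),np.sin(P[2]); dx,dy=X[0]-P[0],X[1]-P[1]
    return np.array([c*dx+s*dy,-s*dx+c*dy])
def draw(img,m,W,col,closed=True,S=1,o=(0,0)):
    q=((proj(m,W)-o+.5)*S-.5); cv2.polylines(img,[np.round(q*8).astype(np.int32)],closed,col,1,cv2.LINE_AA,3)
def circ(P,x,y,z,r,n=48):
    a=np.linspace(0,2*np.pi,n,endpoint=False); return fx(P,np.c_[x+r*np.cos(a),y+r*np.sin(a),np.full(n,z)])
def flange(F,z=.022):
    a,b,k=.045,.055,.018
    return fx(F,[(x,y,z) for x,y in [(a,b-k),(a-k,b),(k-a,b),(-a,b-k),(-a,k-b),(k-a,-b),(a-k,-b),(a,k-b)]])
def overlay(name,img,m,P,H,ang,S,o,size):
    c=img[o[1]:o[1]+size[1],o[0]:o[0]+size[0]]; c=cv2.resize(c,None,fx=S,fy=S,interpolation=cv2.INTER_CUBIC)
    o=np.array(o)
    d=lambda W,col,cl=True:draw(c,m,W,col,cl,S,o)
    d(fx(P,[(.1,.205,.012),(.1,-.165,.012),(-.1,-.165,.012),(-.1,.205,.012)]),(0,0,255))
    d(fx(P,[(.065,.192,.0245),(.065,-.152,.0245)]),(0,255,0),False)
    d(fx(P,[(.058,.02,.0305),(.058,-.15,.0305)]),(0,255,0),False)
    d(fx(P,[(x,y,.032) for x,y in[(.04,-.128),(.0,-.128),(0,-.152),(.04,-.152)]]),(255,0,255))
    d(flange(H),(255,0,0)); d(circ(H,0,0,.076,.028),(255,128,0))
    k=2.618+ang; d(circ(P,-.0395+.08*np.cos(k),.0095+.08*np.sin(k),.072,.009),(0,200,255))
    cv2.imwrite(name,c)
E
python3 - <<'E'
from h import *
m=camera_model("top"); Z=lambda u,v:np.array([235+(u+.5)/4.4-.5,155+(v+.5)/4.4-.5])
px=[Z(40,145),Z(672,38),Z(733,376),Z(95,485)]
W=np.array([ray(m,p,.012) for p in px]); L=[(.1,.205,.012),(.1,-.165,.012),(-.1,-.165,.012),(-.1,.205,.012)]
r=least_squares(lambda P:(fx(P,L)-W)[:,:2].ravel(),[.5,0,0]); P=r.x; print(P,r.fun*1e3)
h=ray(m,Z(203,290),.076); print("housing",h,inv(P,h)*1e3)
k=ray(m,Z(345,445),.072); f=inv(P,k)-[-.0395,.0095]; print("knob",k,np.hypot(*f),np.arctan2(f[1],f[0])-2.618)
ang=np.arctan2(f[1],f[0])-2.618
H=[h[0],h[1],P[2]]
np.save("P.npy",P)
overlay("pics/ov1.png",cv2.imread("pics/top0.png"),m,P,H,ang,4.4,(235,155),(180,120))
ms=camera_model("scene")
overlay("pics/ov2.png",cv2.imread("pics/scene0.png"),ms,P,H,ang,5,(250,165),(160,120))
for n,p in(("can",(.13,-.165)),): print(fx(P,[(*p,0)]))
E
```

```text
[0.5567 0.1952 0.198 ] [ 2.2636  1.1695  1.0681 -0.2079 -0.8259 -1.7892 -2.5058  0.8276]
housing [0.5294 0.3148 0.076 ] [ -3.3025 122.5752]
knob [0.4494 0.2369 0.072 ] 0.07782806601020316 -0.21607778076185236
[[0.7166 0.059  0.    ]]
```

View pics/ov1.png

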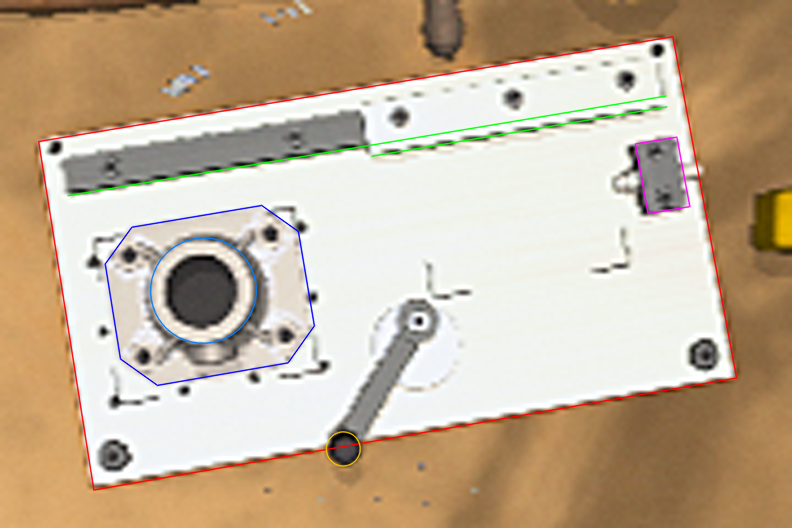

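View pics/ov2.png

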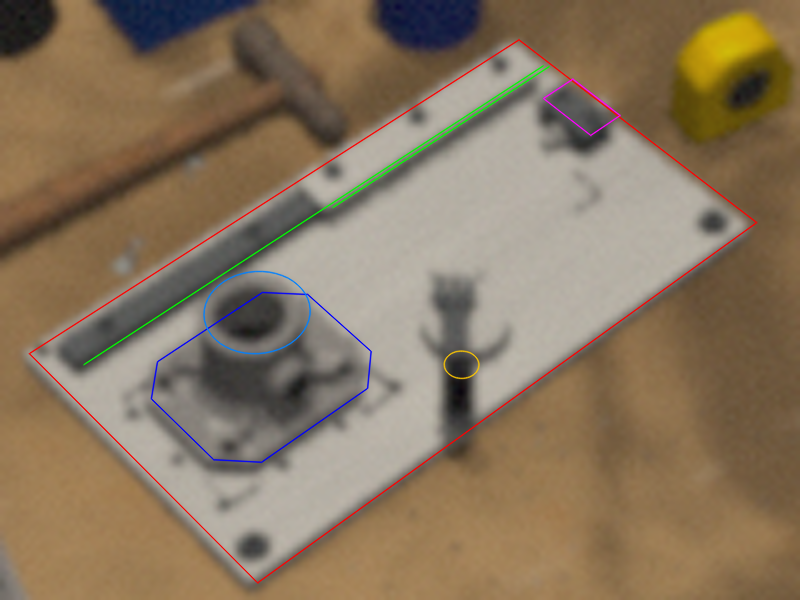

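```bash
cat > plan.py <<'E'
from h import *
def plan(wps, Rg, maxn=5, step=.045, turn=.14, verbose=True):
    """rows toward waypoint(s) target pos with target rotation matrix Rg"""
    s=observe(); p=s["position"].copy(); R=Rt.from_rotvec(s["ee_rot"]); G=Rt.from_matrix(Rg)
    w=(R.inv()*G).as_rotvec(); rows=[]
    wps=[np.array(q,float) for q in wps]
    while len(rows)<maxn and wps:
        d=wps[0]-p; n=np.linalg.norm(d); w=(R.inv()*G).as_rotvec(); a=np.linalg.norm(w)
        if n<5e-4 and (len(wps)>1 or a<.003): wps.pop(0); continue
        dm=d*min(1,step/max(n,1e-9)); wm=w*min(1,turn/max(a,1e-9))
        rows.append(np.r_[R.inv().apply(dm)/.15, wm/.5]); p=p+dm; R=R*Rt.from_rotvec(wm)
    print("p",s["position"],"clk",round(s["clock"],2),"F",s["force"],"j",s["joints"],"w",round(s["width"],3))
    for r in rows: print("[",", ".join(f"{x:.3f}" for x in r),"]")
def gripR(yaw): # tool down, tool x along yaw in world
    x=np.array([np.cos(yaw),np.sin(yaw),0]); z=np.array([0,0,-1.]); return np.c_[x,np.cross(z,x),z]
E
python3 - <<'E'
from plan import *
s=observe(); R=Rt.from_rotvec(s["ee_rot"]).as_matrix(); print(R)
m=camera_model("wrist"); c=-m["R"].T@m["t"]; print("cam in tool",R.T@(c-s["position"]), R.T@m["R"].T)
P=np.load("P.npy")
for y in (P[2]+np.pi/2,P[2]-np.pi/2): print(y, np.linalg.norm((Rt.from_matrix(R).inv()*Rt.from_matrix(gripR(y))).as_rotvec()),(Rt.from_matrix(R).inv()*Rt.from_matrix(gripR(y))).as_rotvec())
for n in("blue","jar"):pass
mt=camera_model("top")
print("can",ray(mt,(380,137),.08),"tape",ray(mt,(422,204),.069),"jar",ray(mt,(612,208),.2))
E
```

```text
[[ 0.2703 -0.9628 -0.0004]
 [-0.9628 -0.2703  0.0011]
 [-0.0012  0.0001 -1.    ]]
cam in tool [-0.0005 -0.0816 -0.1577] [[ 1.      0.0012  0.0013]
 [-0.0015  0.9539  0.3002]
 [-0.0009 -0.3002  0.9539]]
1.7687747372713305 3.0658778210804503 [-0.0019  0.0003 -3.0659]
-1.3728179163184626 0.07572470745198175 [0.0002 0.0012 0.0757]
can [0.7353 0.0855 0.08  ] tape [ 0.579  -0.0198  0.069 ] jar [ 0.5701 -0.3802  0.2   ]
```

View pics/wrist0.png

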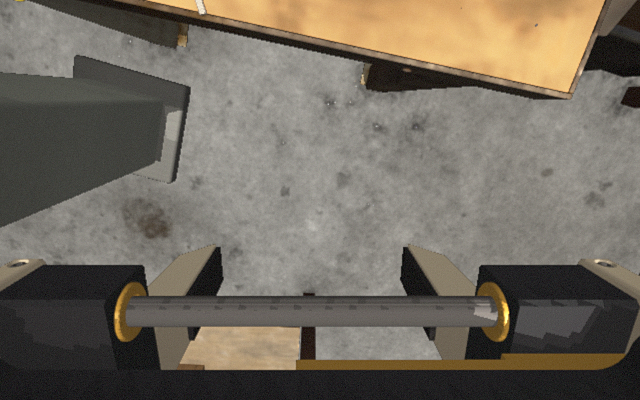

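```bash
python3 - <<'E'
from plan import *
P=np.load("P.npy"); plan([(.35,-.22,.30),(.54,.2,.28)],gripR(P[2]-np.pi/2),5,step=.049)
E
```

```text
p [ 0.1688 -0.6014  0.2261] clk 0.15 F [ 0.3405 -0.5204  0.2517] j [ 1.1944  0.435   0.025   1.5739 -0.0116  1.1341 -0.0751] w 1.0
[ -0.243, -0.211, -0.056, 0.000, 0.002, 0.151 ]
[ -0.258, -0.193, -0.056, 0.000, -0.000, 0.000 ]
[ -0.258, -0.193, -0.056, 0.000, -0.000, 0.000 ]
[ -0.258, -0.193, -0.056, 0.000, -0.000, 0.000 ]
[ -0.258, -0.193, -0.056, 0.000, 0.000, 0.000 ]
```

Emit:
{"name": "play_rows", "arguments": {
  "rows": [
    [-0.243,-0.211,-0.056,0,0,0.15,-1],
    [-0.258,-0.193,-0.056,0,0,0,-1],
    [-0.258,-0.193,-0.056,0,0,0,-1],
    [-0.258,-0.193,-0.056,0,0,0,-1],
    [-0.258,-0.193,-0.056,0,0,0,-1]
  ]
}}

```text
clock: 0.65
position: [0.2706, -0.3819, 0.2651]
ee_rot: [2.416, -2.007, -0.01]
force: [1.7, 0.8, 0.4]
width: 1.0
```

```bash
python3 - <<'E'
from plan import *
P=np.load("P.npy"); plan([(.35,-.22,.30),(.54,.2,.28)],gripR(P[2]-np.pi/2),5,step=.049)
E
```

```text
p [ 0.2706 -0.3819  0.2651] clk 0.65 F [1.7197 0.8015 0.419 ] j [ 0.8928  0.1528 -0.0622  1.8722  0.0126  1.1233 -0.5606] w 1.0
[ -0.257, -0.191, -0.062, 0.010, 0.009, -0.027 ]
[ -0.255, -0.195, -0.062, -0.000, -0.000, 0.000 ]
[ -0.255, -0.195, -0.062, -0.000, 0.000, -0.000 ]
[ -0.190, -0.146, -0.046, -0.000, -0.000, -0.000 ]
[ -0.265, -0.190, 0.014, -0.000, 0.000, -0.000 ]
```

Emit:
{"name": "play_rows", "arguments": {
  "rows": [
    [-0.257,-0.191,-0.062,0.01,0.009,-0.027,-1],
    [-0.255,-0.195,-0.062,0,0,0,-1],
    [-0.255,-0.195,-0.062,0,0,0,-1],
    [-0.255,-0.19,-0.02,0,0,0,-1],
    [-0.265,-0.19,0.014,0,0,0,-1]
  ]
}}

```text
clock: 1.15
position: [0.3754, -0.1583, 0.2959]
ee_rot: [2.43, -1.991, 0.006]
force: [0.8, -0.7, 0.5]
width: 1.0
```

```bash
python3 - <<'E'
from plan import *
P=np.load("P.npy"); plan([(.54,.2,.28)],gripR(P[2]-np.pi/2),5,step=.049)
E
```

```text
p [ 0.3754 -0.1583  0.2959] clk 1.15 F [ 0.758  -0.701   0.5445] j [ 0.5734  0.0338 -0.3132  1.9295  0.0132  1.1764 -1.1177] w 1.0
[ -0.264, -0.192, 0.013, -0.005, -0.006, -0.000 ]
[ -0.264, -0.192, 0.013, -0.000, 0.000, -0.000 ]
[ -0.264, -0.192, 0.013, 0.000, -0.000, 0.000 ]
[ -0.264, -0.192, 0.013, 0.000, -0.000, 0.000 ]
[ -0.264, -0.192, 0.013, 0.000, -0.000, 0.000 ]
```

Emit:
{"name": "play_rows", "arguments": {
  "rows": [
    [-0.264,-0.192,0.013,-0.005,-0.006,0,-1],
    [-0.264,-0.192,0.013,0,0,0,-1],
    [-0.264,-0.192,0.013,0,0,0,-1],
    [-0.264,-0.192,0.013,0,0,0,-1],
    [-0.264,-0.192,0.013,0,0,0,-1]
  ]
}}

```text
clock: 1.65
position: [0.4777, 0.0695, 0.2868]
ee_rot: [-2.427, 1.994, -0.005]
force: [0.1, -1.0, -0.0]
width: 0.999
```

```bash
python3 - <<'E'
from plan import *
P=np.load("P.npy"); plan([(.54,.2,.28)],gripR(P[2]-np.pi/2),5,step=.049)
E
```

```text
p [0.4777 0.0695 0.2868] clk 1.65 F [ 0.1172 -1.0382 -0.0107] j [ 0.2037  0.2008 -0.543   1.7828  0.1142  1.1865 -1.7483] w 0.999
[ -0.262, -0.195, 0.015, -0.005, -0.005, -0.005 ]
[ -0.261, -0.196, 0.015, -0.000, -0.000, -0.000 ]
[ -0.249, -0.187, 0.015, 0.000, -0.000, -0.000 ]
```

Emit:
{"name": "play_rows", "arguments": {
  "rows": [
    [-0.262,-0.195,0.015,-0.005,-0.005,-0.005,-1],
    [-0.261,-0.196,0.015,0,0,0,-1],
    [-0.249,-0.187,0.015,0,0,0,-1],
    [0,0,0,0,0,0,-1],
    [0,0,0,0,0,0,-1]
  ]
}}

```text
clock: 2.15
position: [0.5408, 0.2113, 0.2774]
ee_rot: [-2.437, 1.982, 0.007]
force: [0.0, -0.2, -0.0]
width: 1.002
```

```bash
python3 - <<'E'
from plan import *
s=observe(); print(s["position"],s["joints"]); m=camera_model("wrist"); i=get_image("wrist"); cv2.imwrite("pics/w1.png",i)
np.savez("w1.npz",**m)
P=np.load("P.npy"); H=[.5294,.3148,P[2]]
overlay("pics/w1o.png",i,m,P,H,-.216,1.25,(0,0),(640,400))
E
```

```text
[0.5408 0.2113 0.2774] [-0.052   0.3894 -0.5742  1.5718  0.2147  1.2462 -2.0266]
```

View pics/w1o.png

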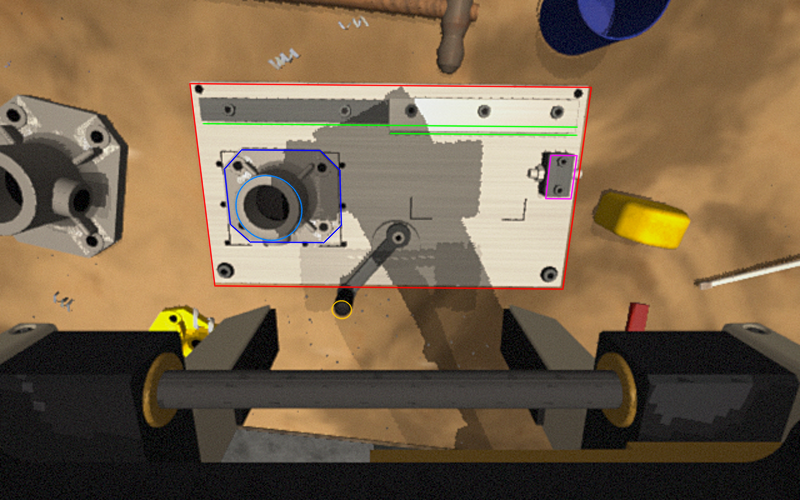

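```bash
python3 - <<'E'
import cv2
i=cv2.imread("pics/w1.png")
for n,(x,y) in dict(a=(145,60),b=(305,60)).items():
    cv2.imwrite(f"pics/w1{n}.png",cv2.resize(i[y:y+195,x:x+175],None,fx=4,fy=3.0*4/3,interpolation=cv2.INTER_CUBIC)[:600*2])
E
python3 - <<'E'
import cv2
i=cv2.imread("pics/w1.png")
for n,(x,y,w,h) in dict(a=(145,60,180,140),b=(300,60,180,140),c=(145,140,180,120)).items():
    cv2.imwrite(f"pics/w1{n}.png",cv2.resize(i[y:y+h,x:x+w],None,fx=4.2,fy=4.2,interpolation=cv2.INTER_CUBIC))
E
```

```text
(no output)
```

View pics/w1a.png

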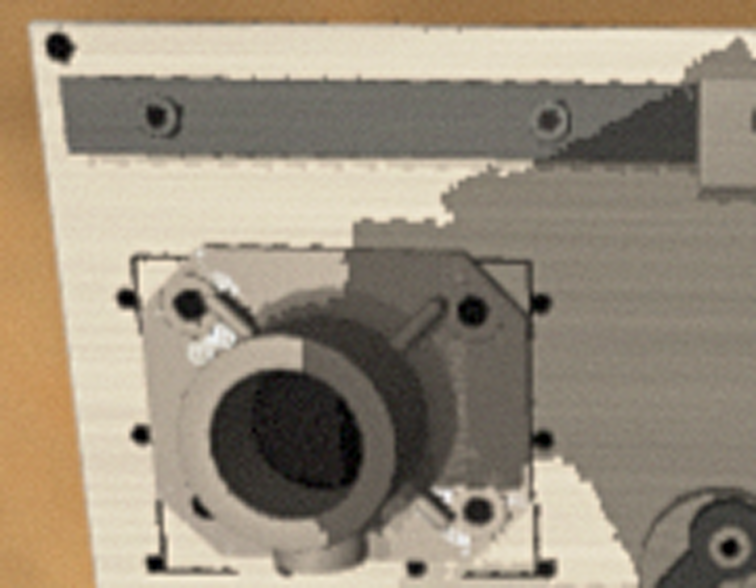

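View pics/w1b.png

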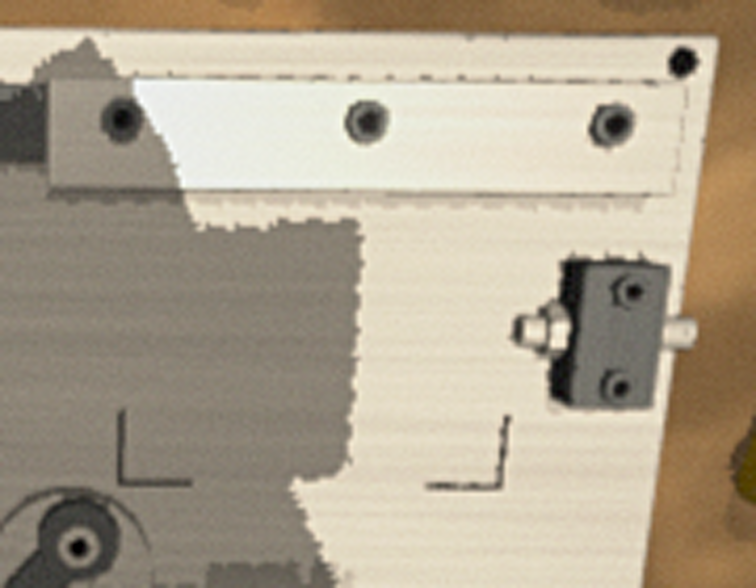

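View pics/w1c.png

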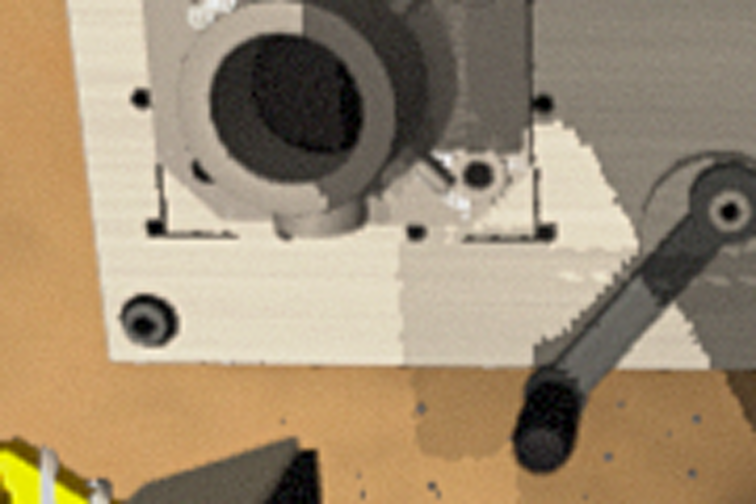

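```bash
python3 - <<'E'
from h import *
m=dict(np.load("w1.npz")); z=lambda ox,oy:(lambda u,v:np.array([ox+(u+.5)/4.2-.5,oy+(v+.5)/4.2-.5]))
a,b,c=z(145,60),z(300,60),z(145,140)
px=[a(28,24),b(718,38),c(110,360)]; L=np.array([(.1,.205,.012),(.1,-.165,.012),(-.1,.205,.012)])
# extra: pivot, end stop block top corners
px+=[c(730,210)]; L=np.r_[L,[(-.0395,.0095,.038)]]
px+=[b(668,266),b(655,408)]; L=np.r_[L,[(.04,-.152,.032),(.0,-.152,.032)]]
r=least_squares(lambda P:(proj(m,fx(P,L))-px).ravel(),[.557,.195,.198]);P=r.x; print(P,r.fun.reshape(-1,2))
np.save("P.npy",P)
h=ray(m,a(288,440),.076); print("h rim",h,inv(P,h)*1e3)
# flange edges at z=.022
F=lambda u,v:inv(P,ray(m,a(u,v),.022))*1e3
for n,q in dict(top1=(210,246),top2=(460,250),right1=(530,325),right2=(530,480),l1=(145,310),l2=(155,480),b1=(235,558)).items(): print(n,F(*q))
k=ray(m,c(543,448),.072);f=inv(P,k)-[-.0395,.0095]; ang=np.arctan2(f[1],f[0])-2.618;print("knob",k,np.hypot(*f),ang)
s=inv(P,ray(m,b(515,332),.018)); print("screw tip",s*1e3)
print("fence top edge",inv(P,ray(m,a(75,153),.0245))*1e3,inv(P,ray(m,a(685,162),.0245))*1e3)
i=cv2.imread("pics/w1.png"); overlay("pics/w1o2.png",i,m,P,[h[0],h[1],P[2]],ang,2.2,(140,50),(350,220))
E
```

```text
[0.5579 0.197  0.1963] [[-1.2602 -0.6664]
 [ 1.0128 -0.4691]
 [-0.8401  1.5519]
 [-0.0915 -0.0496]
 [ 1.3762 -0.1194]
 [-0.331   0.713 ]]
h rim [0.5313 0.3166 0.076 ] [ -2.7454 122.5284]
top1 [ 41.3107 155.8835]
top2 [40.9632 85.9934]
right1 [20.4481 66.9343]
right2 [-24.4979  68.0771]
l1 [ 23.4767 175.9567]
l2 [-25.7122 178.2616]
b1 [-49.2544 156.8272]
knob [0.4491 0.2371 0.072 ] 0.07837414615979231 -0.1866654855626897
screw tip [  19.9614 -115.0516]
fence top edge [ 65.7568 189.6164] [65.1484 23.1949]
```

View pics/w1o2.png

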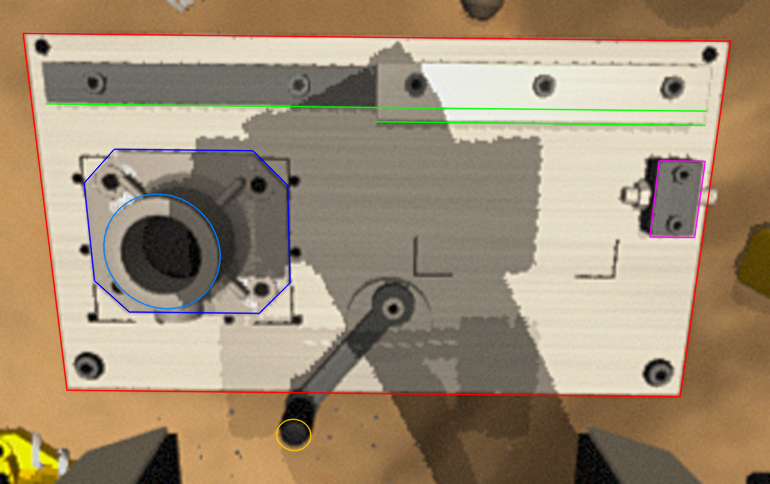

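```bash
python3 - <<'E'
from plan import *
P=np.load("P.npy"); plan([(.5313,.3166,.12),(.5313,.3166,.0365)],gripR(P[2]-np.pi/2),8,step=.042)
E
```

```text
p [0.5405 0.2114 0.2775] clk 2.2 F [ 0.3002  1.3809 -0.0264] j [-0.0515  0.3889 -0.5748  1.5725  0.2142  1.2457 -2.0265] w 1.0
[ -0.154, -0.019, 0.233, 0.005, 0.008, 0.018 ]
[ -0.155, -0.017, 0.233, 0.000, 0.000, -0.000 ]
[ -0.155, -0.017, 0.233, -0.000, -0.000, -0.000 ]
[ -0.155, -0.017, 0.233, -0.000, -0.000, -0.000 ]
[ -0.080, -0.009, 0.120, -0.000, -0.000, -0.000 ]
[ 0.000, 0.000, 0.280, -0.000, -0.000, -0.000 ]
[ 0.000, 0.000, 0.277, -0.000, -0.000, -0.000 ]
```

Emit:
{"name": "play_rows", "arguments": {
  "rows": [
    [-0.154,-0.019,0.233,0.005,0.008,0.018,-1],
    [-0.155,-0.017,0.233,0,0,0,-1],
    [-0.155,-0.017,0.233,0,0,0,-1],
    [-0.155,-0.017,0.18,0,0,0,-1],
    [-0.08,-0.009,0.05,0,0,0,-1]
  ]
}}

```text
clock: 2.7
position: [0.5363, 0.3087, 0.1373]
ee_rot: [-2.411, 2.01, -0.014]
force: [-0.7, -0.2, 1.2]
width: 1.003
```

Emit:
{"name": "play_rows", "arguments": {
  "rows": [
    [0,0,0,0,0,0,-1]
  ]
}}

```text
clock: 2.8
position: [0.5355, 0.3089, 0.1369]
ee_rot: [-2.413, 2.01, -0.013]
force: [0.6, 0.0, 0.4]
width: 0.999
```

```bash
python3 - <<'E'
from plan import *
P=np.load("P.npy"); plan([(.5313,.3166,.12),(.5313,.3166,.0365)],gripR(P[2]-np.pi/2),8,step=.03)
m=camera_model("wrist"); i=get_image("wrist"); overlay("pics/w2.png",i,m,P,[.5313,.3166,P[2]],-.187,1.25,(0,0),(640,400))
E
```

```text
p [0.5355 0.3089 0.1369] clk 2.8 F [0.5597 0.0396 0.3646] j [-0.2573  0.5658 -0.5311  1.6655  0.3382  0.9995 -2.2937] w 0.999
[ -0.057, 0.019, 0.113, -0.012, -0.011, -0.029 ]
[ -0.000, -0.000, 0.200, 0.000, -0.000, 0.000 ]
[ -0.000, -0.000, 0.200, 0.000, -0.000, -0.000 ]
[ 0.000, 0.000, 0.157, -0.000, 0.000, 0.000 ]
```

View pics/w2.png

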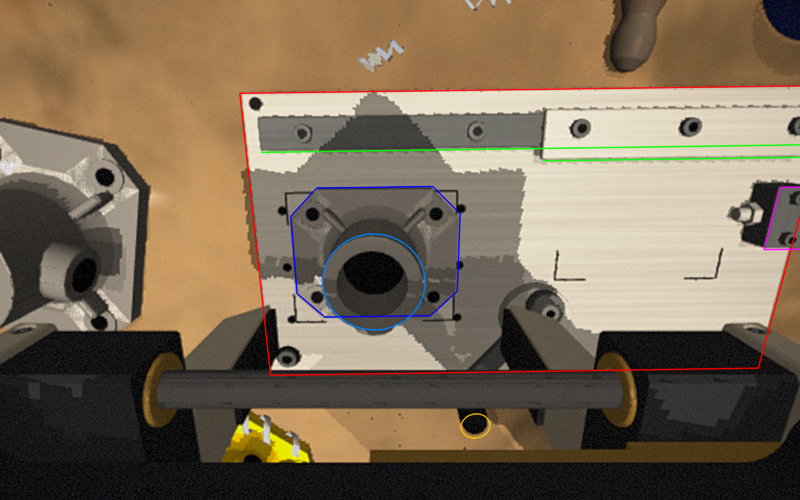

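Emit:
{"name": "play_rows", "arguments": {
  "rows": [
    [-0.057,0.019,0.113,-0.012,-0.011,-0.029,-1],
    [0,0,0.2,0,0,0,-1],
    [0,0,0.2,0,0,0,-1],
    [0,0,0.1,0,0,0,-1]
  ]
}}

```text
clock: 3.25
position: [0.5384, 0.3133, 0.0498]
ee_rot: [-2.414, 1.993, -0.011]
force: [0.3, -0.3, -0.0]
width: 1.002
```

```bash
python3 - <<'E'
from plan import *
P=np.load("P.npy"); plan([(.5313,.3166,.0365)],gripR(P[2]-np.pi/2),8,step=.03)
E
```

```text
p [0.5384 0.3133 0.0498] clk 3.25 F [ 0.2624 -0.3229 -0.0245] j [-0.2891  0.6664 -0.4885  1.7355  0.4109  0.8296 -2.3478] w 1.002
[ -0.030, 0.044, 0.088, -0.026, 0.003, -0.012 ]
```

Emit:
{"name": "play_rows", "arguments": {
  "rows": [
    [-0.03,0.044,0.088,-0.026,0.003,-0.012,-1],
    [0,0,0,0,0,0,-1]
  ]
}}

```text
clock: 3.45
position: [0.5309, 0.3149, 0.035]
ee_rot: [2.425, -1.993, -0.001]
force: [0.5, 0.3, 0.3]
width: 1.002
```

```bash
python3 - <<'E'
from plan import *
P=np.load("P.npy"); plan([(.5313,.3166,.0365)],gripR(P[2]-np.pi/2),8,step=.03)
E
```

```text
p [0.5309 0.3149 0.035 ] clk 3.45 F [0.5147 0.3247 0.284 ] j [-0.299   0.6859 -0.4846  1.7445  0.4163  0.8177 -2.3561] w 1.002
[ -0.011, -0.005, -0.010, 0.005, -0.002, -0.003 ]
```

Emit:
{"name": "play_rows", "arguments": {
  "rows": [
    [-0.011,-0.005,-0.01,0.005,-0.002,-0.003,-0.2],
    [0,0,0,0,0,0,0.3],
    [0,0,0,0,0,0,1],
    [0,0,0,0,0,0,1],
    [0,0,0,0,0,0,1]
  ],
  "force": 12
}}

```text
clock: 3.95
position: [0.5335, 0.3184, 0.0408]
ee_rot: [-2.424, 1.989, -0.003]
force: [0.4, -4.2, 0.1]
width: 0.616
```

```bash
python3 - <<'E'
from plan import *
P=np.load("P.npy"); s=observe(); print(inv(P,s["position"])*1e3); plan([(.5313,.3166,.0365)],gripR(P[2]-np.pi/2),8,step=.03)
E
```

```text
[ -0.2262 123.8281]
p [0.5335 0.3184 0.0408] clk 3.95 F [ 0.3983 -4.2154  0.1383] j [-0.2999  0.6795 -0.4872  1.7389  0.4153  0.8206 -2.3551] w 0.616
[ 0.009, 0.017, 0.028, -0.012, 0.004, 0.001 ]
```

Emit:
{"name": "play_rows", "arguments": {
  "rows": [
    [0,0,0,0,0,0,1],
    [0,0,0,0,0,0,1]
  ]
}}

```text
clock: 4.15
position: [0.5335, 0.3183, 0.0408]
ee_rot: [-2.424, 1.989, -0.004]
force: [0.6, 2.0, -1.7]
width: 0.607
```

```bash
python3 - <<'E'
from plan import *
P=np.load("P.npy"); s=observe(); print(inv(P,s["position"])*1e3, s["ft_torque"]); plan([(.5313,.3166,.0365)],gripR(P[2]-np.pi/2),8,step=.03)
m=camera_model("wrist"); i=get_image("wrist"); overlay("pics/w3.png",i,m,P,[.5313,.3166,P[2]],-.187,1.25,(0,0),(640,400))
E
```

```text
[ -0.2612 123.7879] [ 0.0424 -0.1095 -0.0002]
p [0.5335 0.3183 0.0408] clk 4.15 F [ 0.5795  2.0102 -1.7267] j [-0.2999  0.6793 -0.4871  1.7391  0.4153  0.8205 -2.3551] w 0.607
[ 0.009, 0.017, 0.029, -0.012, 0.004, 0.001 ]
```

View pics/w3.png

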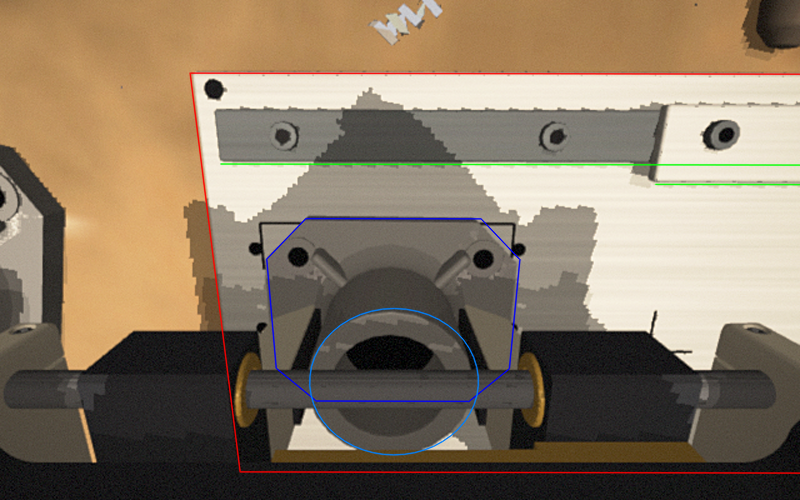

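Emit:
{"name": "play_rows", "arguments": {
  "rows": [
    [0,-0.03,0.003,0,0,0,1],
    [0,-0.04,0.003,0,0,0,1],
    [0,-0.03,0.002,0,0,0,1]
  ]
}}

```text
clock: 4.5
position: [0.5454, 0.3217, 0.0408]
ee_rot: [-2.429, 1.989, -0.0]
force: [-3.8, -0.8, 4.7]
width: 0.607
```

```bash
cat > st.py <<'E'
from plan import *
P=np.load("P.npy"); s=observe(); f=inv(P,s["position"])*1e3; c,sn=np.cos(P[2]),np.sin(P[2]); F=s["force"]
R=Rt.from_matrix(gripR(P[2]-np.pi/2)); 
print("clk %.2f fix x %.1f y %.1f z %.1f | Ffix x %.1f y %.1f z %.1f | w %.3f"%(s["clock"],*f,s["position"][2]*1e3,c*F[0]+sn*F[1],-sn*F[0]+c*F[1],F[2],s["width"]),"roterr",(Rt.from_rotvec(s["ee_rot"]).inv()*R).as_rotvec(),"tq",s["ft_torque"])
E
python3 st.py
```

```text
clk 4.50 fix x 12.0 y 124.8 z 40.8 | Ffix x -3.9 y -0.0 z 4.7 | w 0.607 roterr [-0.0018  0.0013  0.0023] tq [-0.1619  0.7053  0.022 ]
```

Emit:
{"name": "play_rows", "arguments": {
  "rows": [
    [0.003,-0.025,0.001,0,0,0,1],
    [0.003,-0.025,0,0,0,0,1]
  ]
}}

```text
clock: 4.7
position: [0.5524, 0.3228, 0.0408]
ee_rot: [-2.431, 1.988, 0.001]
force: [-2.9, -0.9, 2.4]
width: 0.606
```

```bash
python3 st.py
```

```text
clk 4.70 fix x 19.1 y 124.5 z 40.8 | Ffix x -3.1 y -0.3 z 2.4 | w 0.606 roterr [-0.0005  0.0016  0.0031] tq [-0.0509  0.5671  0.0041]
```

Emit:
{"name": "play_rows", "arguments": {
  "rows": [
    [0,-0.015,0,0,0,0,1],
    [0,-0.015,0,0,0,0,1]
  ]
}}

```text
clock: 4.9
position: [0.557, 0.3237, 0.0408]
ee_rot: [-2.431, 1.989, 0.002]
force: [-4.5, -1.0, 3.9]
width: 0.606
```

```bash
python3 st.py;  python3 - <<'E'
from h import *
P=np.load("P.npy");m=camera_model("wrist"); i=get_image("wrist"); h=fx(P,[(.02,.1245,0)])[0]; overlay("pics/w4.png",i,m,P,[h[0],h[1],P[2]],-.187,1.25,(0,0),(640,400))
E
```

```text
clk 4.90 fix x 23.8 y 124.4 z 40.8 | Ffix x -4.6 y -0.1 z 3.9 | w 0.606 roterr [0.     0.0015 0.003 ] tq [-0.0751  0.6864  0.0199]
```

View pics/w4.png

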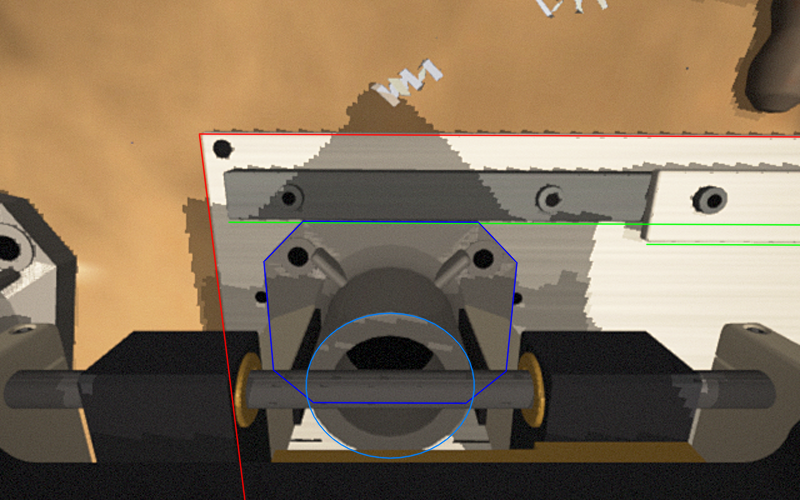

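Emit:
{"name": "play_rows", "arguments": {
  "rows": [
    [0,-0.01,0,0,0,0,1]
  ]
}}

```text
clock: 5.05
position: [0.5577, 0.3237, 0.0407]
ee_rot: [2.431, -1.989, -0.003]
force: [-10.4, -3.4, 9.7]
width: 0.606
```

Emit:
{"name": "play_rows", "arguments": {
  "rows": [
    [0,-0.01,0,0,0,0,1]
  ]
}}

```text
clock: 5.15
position: [0.5578, 0.3236, 0.0406]
ee_rot: [2.429, -1.986, -0.004]
force: [-9.8, -2.4, 8.5]
width: 0.605
```

```bash
python3 st.py
```

```text
clk 5.15 fix x 24.6 y 124.2 z 40.6 | Ffix x -10.1 y -0.4 z 8.5 | w 0.605 roterr [ 0.0044 -0.0001  0.0037] tq [-0.5525  1.7443 -0.0141]
```

Emit:
{"name": "play_rows", "arguments": {
  "rows": [
    [0.06,-0.003,0,0,0,0.003,1],
    [0.08,-0.003,0,0,0,0,1],
    [0.08,-0.003,0,0,0,0,1]
  ]
}}

```text
clock: 5.45
position: [0.5632, 0.297, 0.041]
ee_rot: [-2.436, 1.982, 0.013]
force: [-5.9, 5.4, 3.2]
width: 0.613
```

```bash
python3 st.py
```

```text
clk 5.45 fix x 24.7 y 97.1 z 41.0 | Ffix x -4.7 y 6.5 z 3.2 | w 0.613 roterr [0.0045 0.0068 0.0087] tq [0.8228 1.2785 0.0371]
```

Emit:
{"name": "play_rows", "arguments": {
  "rows": [
    [0.06,-0.003,0,0.004,0.006,0.008,1],
    [0.06,-0.003,0,0,0,0,1],
    [0.06,-0.003,0,0,0,0,1],
    [0.06,-0.003,0,0,0,0,1]
  ],
  "force": 20
}}

```text
clock: 5.85
position: [0.5691, 0.2667, 0.0413]
ee_rot: [-2.434, 1.978, 0.018]
force: [-6.1, 4.3, 5.1]
width: 0.607
```

```bash
python3 st.py
```

```text
clk 5.85 fix x 24.6 y 66.2 z 41.3 | Ffix x -5.2 y 5.4 z 5.1 | w 0.607 roterr [0.0037 0.0122 0.0099] tq [ 0.7503  1.2758 -0.0745]
```

Emit:
{"name": "play_rows", "arguments": {
  "rows": [
    [0.02,-0.003,0,0.007,0.024,0.02,1]
  ]
}}

```text
clock: 5.95
position: [0.5697, 0.263, 0.0408]
ee_rot: [2.427, -1.993, -0.002]
force: [-3.4, 0.7, -3.9]
width: 0.608
```

```bash
python3 st.py;  python3 - <<'E'
from h import *
P=np.load("P.npy");m=camera_model("wrist"); i=get_image("wrist"); s=observe();h=fx(P,[(.02,inv(P,s["position"])[1],0)])[0]; overlay("pics/w5.png",i,m,P,[h[0],h[1],P[2]],-.187,1.25,(0,0),(640,400))
cv2.imwrite("pics/s5.png",cv2.resize(get_image("scene")[165:285,250:410],None,fx=5,fy=5,interpolation=cv2.INTER_CUBIC))
E
```

```text
clk 5.95 fix x 24.4 y 62.4 z 40.8 | Ffix x -3.1 y 1.4 z -3.9 | w 0.608 roterr [ 0.0015  0.0004 -0.0007] tq [0.35   0.8456 0.1811]
```

View pics/w5.png

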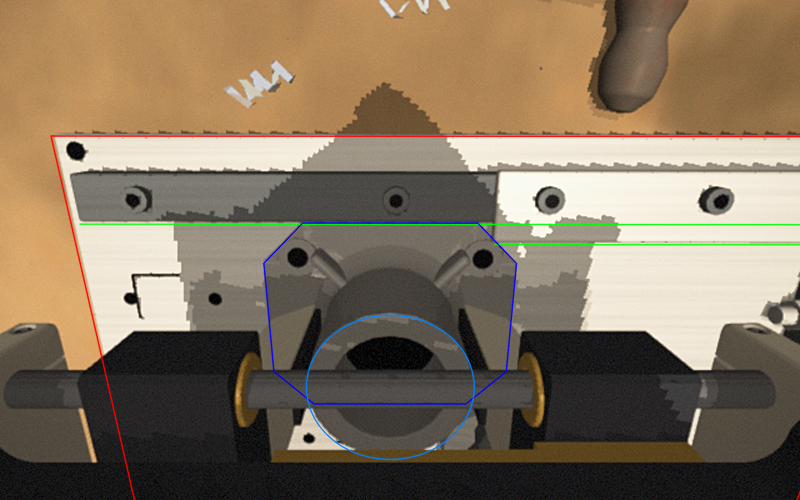

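View pics/s5.png

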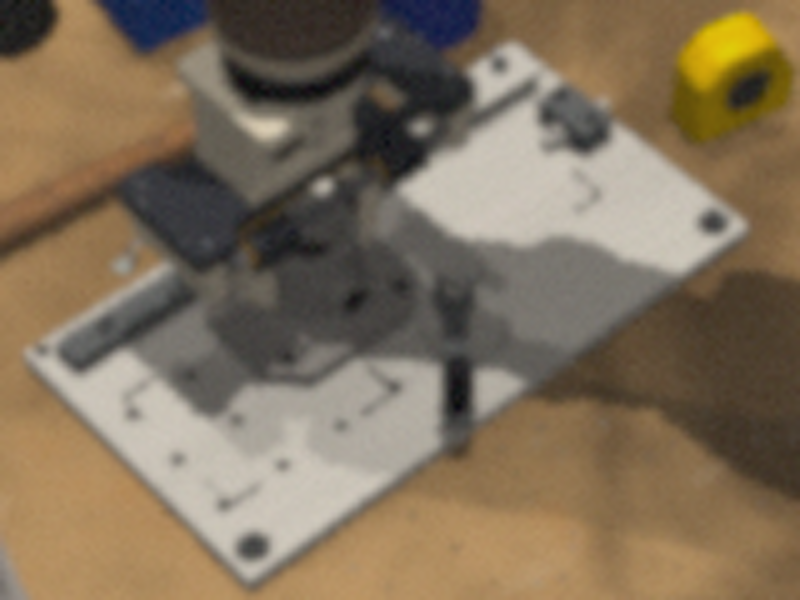

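Emit:
{"name": "play_rows", "arguments": {
  "rows": [
    [0,-0.003,0.006,0,0,0,1],
    [0.04,-0.003,0.003,0,0.006,0,1],
    [0.04,-0.003,0.002,0,0.006,0.002,1]
  ]
}}

```text
clock: 6.35
position: [0.5713, 0.2554, 0.0407]
ee_rot: [2.43, -1.987, 0.001]
force: [-6.4, 4.4, 1.1]
width: 0.602
```

```bash
python3 st.py
```

```text
clk 6.35 fix x 24.5 y 54.7 z 40.7 | Ffix x -5.4 y 5.5 z 1.1 | w 0.602 roterr [ 0.0019 -0.002   0.0033] tq [1.3287 1.3645 0.3454]
```

Emit:
{"name": "play_rows", "arguments": {
  "rows": [
    [0.045,-0.003,0.002,0.002,0.004,0.006,1],
    [0.045,-0.003,0.002,0,0.006,0.002,1],
    [0.045,-0.003,0.002,0,0.006,0.002,1],
    [0.045,-0.003,0.002,0,0.006,0.002,1],
    [0.045,-0.003,0.002,0,0.006,0.002,1]
  ]
}}

```text
clock: 6.85
position: [0.5755, 0.234, 0.0407]
ee_rot: [2.435, -1.982, -0.0]
force: [-7.6, 4.6, 4.1]
width: 0.607
```

```bash
python3 st.py
```

```text
clk 6.85 fix x 24.5 y 32.9 z 40.7 | Ffix x -6.5 y 6.0 z 4.1 | w 0.607 roterr [ 0.0015 -0.0011  0.0078] tq [ 1.3173  1.5669 -0.031 ]
```

Emit:
{"name": "play_rows", "arguments": {
  "rows": [
    [0.06,-0.002,0.001,0.002,0.006,0.016,1],
    [0.065,-0.002,0.001,0,0.006,0.004,1],
    [0.065,-0.002,0.001,0,0.007,0.004,1],
    [0.065,-0.002,0.001,0,0.007,0.004,1],
    [0.065,-0.002,0.001,0,0.007,0.004,1]
  ]
}}

```text
clock: 7.35
position: [0.5828, 0.1972, 0.0407]
ee_rot: [2.429, -1.988, 0.004]
force: [-6.0, 4.4, 3.0]
width: 0.609
```

```bash
python3 st.py
```

```text
clk 7.35 fix x 24.4 y -4.6 z 40.7 | Ffix x -5.0 y 5.5 z 3.0 | w 0.609 roterr [ 0.0007 -0.0039  0.0029] tq [1.6042 1.445  0.3409]
```

Emit:
{"name": "play_rows", "arguments": {
  "rows": [
    [0.06,-0.002,0.001,0.001,-0.004,0.006,1],
    [0.06,-0.002,0.001,0,0.004,0.003,1],
    [0.06,-0.002,0.001,0,0.005,0.003,1],
    [0.06,-0.002,0.001,0,0.005,0.003,1]
  ]
}}

```text
clock: 7.75
position: [0.5884, 0.1683, 0.0407]
ee_rot: [2.432, -1.987, -0.001]
force: [-6.4, 4.8, 3.1]
width: 0.607
```

```bash
python3 st.py;  python3 - <<'E'
from h import *
P=np.load("P.npy");m=camera_model("wrist"); i=get_image("wrist"); s=observe();h=fx(P,[(.02,inv(P,s["position"])[1],0)])[0]; overlay("pics/w6.png",i,m,P,[h[0],h[1],P[2]],-.187,1.25,(0,0),(640,400))
E
```

```text
clk 7.75 fix x 24.3 y -34.0 z 40.7 | Ffix x -5.4 y 6.0 z 3.1 | w 0.607 roterr [ 0.001  -0.0003  0.0041] tq [0.9893 1.3347 0.2767]
```

View pics/w6.png

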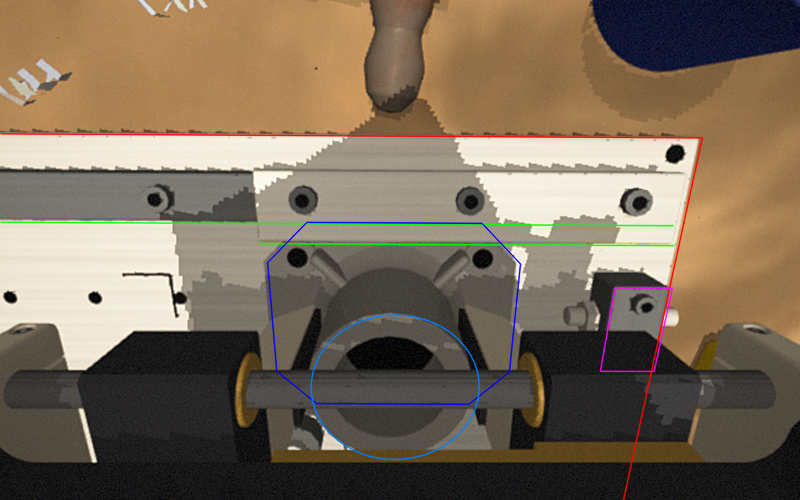

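Emit:
{"name": "play_rows", "arguments": {
  "rows": [
    [0.05,-0.002,0.001,0.001,0.003,0.006,1],
    [0.05,-0.002,0.001,0,0.004,0.003,1],
    [0.03,-0.002,0.001,0,0.002,0.003,1]
  ]
}}

```text
clock: 8.1
position: [0.5914, 0.1527, 0.0407]
ee_rot: [2.431, -1.989, -0.002]
force: [-5.9, 5.2, 3.9]
width: 0.6
```

```bash
python3 st.py
```

```text
clk 8.10 fix x 24.2 y -49.9 z 40.7 | Ffix x -4.8 y 6.2 z 3.9 | w 0.600 roterr [0.0014 0.0005 0.0033] tq [0.8276 1.2739 0.342 ]
```

Emit:
{"name": "play_rows", "arguments": {
  "rows": [
    [0.025,-0.002,0.001,0.001,0.001,0.004,1],
    [0.02,-0.002,0.001,0,0.002,0.002,1]
  ]
}}

```text
clock: 8.3
position: [0.5922, 0.1492, 0.0408]
ee_rot: [-2.432, 1.987, 0.005]
force: [-6.4, 4.8, 2.9]
width: 0.605
```

```bash
python3 st.py
```

```text
clk 8.30 fix x 24.3 y -53.5 z 40.8 | Ffix x -5.4 y 6.0 z 2.9 | w 0.605 roterr [0.0012 0.0028 0.0041] tq [0.8088 1.2888 0.2809]
```

Emit:
{"name": "play_rows", "arguments": {
  "rows": [
    [0.02,-0.001,0.001,0.001,0.005,0.006,1],
    [0.02,-0.001,0.001,0,0.002,0.002,1]
  ]
}}

```text
clock: 8.5
position: [0.5927, 0.1464, 0.0408]
ee_rot: [-2.431, 1.987, 0.004]
force: [-5.2, 3.9, 3.6]
width: 0.606
```

```bash
python3 st.py
```

```text
clk 8.50 fix x 24.3 y -56.4 z 40.8 | Ffix x -4.3 y 4.8 z 3.6 | w 0.606 roterr [0.0006 0.0028 0.004 ] tq [0.736  1.1656 0.2638]
```

Emit:
{"name": "play_rows", "arguments": {
  "rows": [
    [0.02,-0.001,0.001,0.001,0.005,0.006,1],
    [0.02,-0.001,0.001,0,0.002,0.002,1]
  ]
}}

```text
clock: 8.7
position: [0.5933, 0.1436, 0.0408]
ee_rot: [-2.431, 1.987, 0.003]
force: [-5.3, 5.0, 3.2]
width: 0.608
```

```bash
python3 st.py
```

```text
clk 8.70 fix x 24.3 y -59.2 z 40.8 | Ffix x -4.2 y 6.0 z 3.2 | w 0.608 roterr [0.0001 0.0027 0.0038] tq [0.6952 1.1865 0.2186]
```

Emit:
{"name": "play_rows", "arguments": {
  "rows": [
    [0.018,-0.001,0.001,0.001,0.005,0.006,1],
    [0.015,-0.001,0.001,0,0.002,0.002,1]
  ]
}}

```text
clock: 8.9
position: [0.5936, 0.1419, 0.0408]
ee_rot: [-2.43, 1.987, 0.003]
force: [-6.1, 7.1, 3.1]
width: 0.606
```

```bash
python3 st.py
```

```text
clk 8.90 fix x 24.2 y -61.0 z 40.8 | Ffix x -4.6 y 8.1 z 3.1 | w 0.606 roterr [-0.0004  0.0028  0.0036] tq [1.1055 1.2861 0.1171]
```

Fy is rising, so this may be the screw. I'll confirm with one more row.

Emit:
{"name": "play_rows", "arguments": {
  "rows": [
    [0.015,-0.001,0.001,0,0.003,0.003,1]
  ]
}}

```text
clock: 9.0
position: [0.5936, 0.1419, 0.0408]
ee_rot: [-2.43, 1.986, 0.004]
force: [-5.4, 7.0, 2.5]
width: 0.604
```

Emit:
{"name": "play_rows", "arguments": {
  "rows": [
    [0.018,-0.002,0.001,0,0.003,0.003,1]
  ]
}}

```text
clock: 9.1
position: [0.5936, 0.1418, 0.0409]
ee_rot: [-2.43, 1.985, 0.006]
force: [-7.0, 7.8, 4.8]
width: 0.606
```

```bash
python3 st.py;  python3 - <<'E'
from h import *
P=np.load("P.npy");m=camera_model("wrist"); i=get_image("wrist"); cv2.imwrite("pics/w7.png",cv2.resize(i[130:330,180:620],None,fx=1.8,fy=1.8,interpolation=cv2.INTER_CUBIC))
E
```

```text
clk 9.10 fix x 24.3 y -61.0 z 40.9 | Ffix x -5.4 y 9.0 z 4.8 | w 0.606 roterr [-0.0004  0.0054  0.0048] tq [ 1.3281  1.5974 -0.0531]
```

View pics/w7.png

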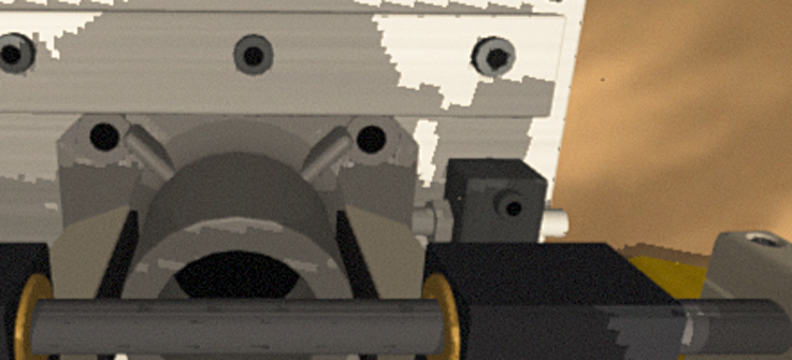

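Emit:
{"name": "play_rows", "arguments": {
  "rows": [
    [0.01,-0.01,0,0,0.004,0.004,1],
    [0,0,0,0,0,0,1],
    [0,0,0,0,0,0,0.1],
    [0,0,0,0,0,0,-0.5],
    [0,0,0,0,0,0,-1]
  ]
}}

```text
clock: 9.65
position: [0.5953, 0.1414, 0.041]
ee_rot: [-2.431, 1.985, 0.005]
force: [0.6, 0.2, -0.3]
width: 0.73
```

```bash
python3 st.py;  python3 - <<'E'
from plan import *
P=np.load("P.npy");s=observe()
p=s["position"].copy();p[2]=.16; plan([p],gripR(P[2]-np.pi/2),5,step=.04)
E
```

```text
clk 9.65 fix x 25.8 y -61.8 z 41.0 | Ffix x 0.7 y 0.0 z -0.3 | w 0.730 roterr [-0.0003  0.0045  0.0046] tq [ 0.0026 -0.0207  0.0574]
p [0.5953 0.1414 0.041 ] clk 9.65 F [ 0.6291  0.1738 -0.2853] j [ 0.0173  0.6726 -0.4994  1.7573  0.4153  0.8173 -2.0485] w 0.73
[ -0.001, -0.000, -0.267, -0.001, 0.009, 0.009 ]
[ 0.000, 0.000, -0.267, 0.000, -0.000, 0.000 ]
[ 0.000, 0.000, -0.260, 0.000, -0.000, -0.000 ]
```

Emit:
{"name": "play_rows", "arguments": {
  "rows": [
    [0,0.005,0,0,0,0,-1],
    [0,0.005,-0.003,0,0,0,-1],
    [0,0,-0.2,0,0,0,-1],
    [0,0,-0.267,0,0,0,-1],
    [0,0,-0.26,0,0,0,-1]
  ]
}}

```text
clock: 10.15
position: [0.5918, 0.1377, 0.1477]
ee_rot: [2.428, -1.986, -0.012]
force: [2.0, 0.4, 0.0]
width: 0.997
```

```bash
python3 st.py;  python3 - <<'E'
from h import *
P=np.load("P.npy");m=camera_model("wrist"); i=get_image("wrist"); h=fx(P,[(.02,-.06,0)])[0]; overlay("pics/w8.png",i,m,P,[h[0],h[1],P[2]],-.187,1.25,(0,0),(640,400))
E
```

```text
clk 10.15 fix x 21.7 y -64.7 z 147.7 | Ffix x 2.0 y 0.0 z 0.0 | w 0.997 roterr [0.0086 0.0031 0.0031] tq [-0.0037 -0.0437  0.0193]
```

View pics/w8.png

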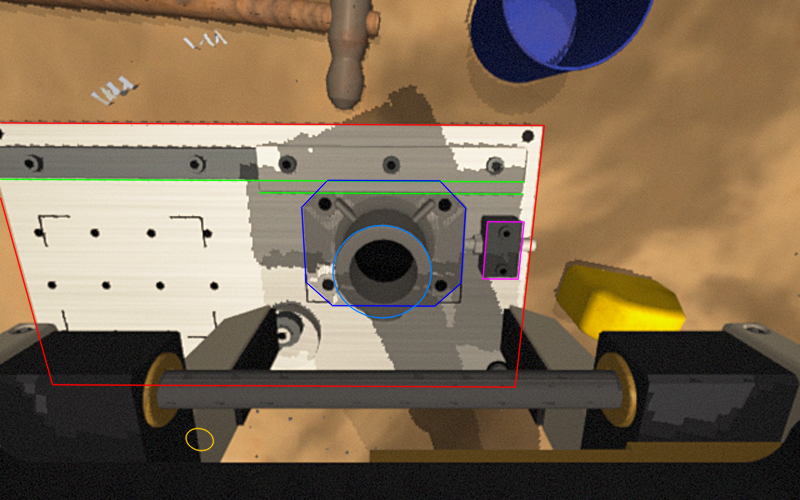

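```bash
python3 - <<'E'
from plan import *
P=np.load("P.npy"); plan([(.449,.237,.15)],gripR(P[2]-.46),5,step=.022)
E
```

```text
p [0.595  0.1393 0.1547] clk 10.2 F [2.3513 1.288  4.5423] j [ 0.0644  0.5439 -0.5611  1.6609  0.3227  1.0298 -1.9704] w 1.003
[ -0.104, 0.103, 0.004, -0.001, 0.001, -0.280 ]
[ -0.117, 0.088, 0.004, -0.001, 0.001, -0.280 ]
[ -0.129, 0.071, 0.004, -0.001, 0.001, -0.280 ]
[ -0.137, 0.052, 0.004, -0.001, 0.001, -0.280 ]
[ -0.143, 0.032, 0.004, -0.001, 0.001, -0.280 ]
```

Emit:
{"name": "play_rows", "arguments": {
  "rows": [
    [-0.104,0.103,0.004,0,0,-0.28,-0.2],
    [-0.117,0.088,0.004,0,0,-0.28,-0.1],
    [-0.129,0.071,0.004,0,0,-0.28,-0.1],
    [-0.137,0.052,0.004,0,0,-0.28,-0.1],
    [-0.143,0.032,0.004,0,0,-0.28,-0.1]
  ]
}}

```text
clock: 10.7
position: [0.5066, 0.1995, 0.1554]
ee_rot: [-2.967, 1.008, -0.015]
force: [-0.2, -0.6, 0.6]
width: 0.617
```

```bash
python3 - <<'E'
from plan import *
P=np.load("P.npy"); plan([(.449,.237,.15)],gripR(P[2]-.46),5,step=.022)
E
```

```text
p [0.5066 0.1995 0.1554] clk 10.7 F [-0.1887 -0.5808  0.5956] j [ 0.087   0.4871 -0.7731  1.8247  0.408   0.9815 -1.5111] w 0.617
[ -0.146, 0.011, 0.010, -0.007, -0.006, -0.280 ]
[ -0.146, -0.009, 0.011, -0.007, -0.006, -0.280 ]
[ -0.143, -0.029, 0.011, -0.005, -0.005, -0.223 ]
[ -0.019, -0.006, 0.002, -0.000, -0.000, -0.000 ]
```

Emit:
{"name": "play_rows", "arguments": {
  "rows": [
    [-0.146,0.011,0.01,-0.007,-0.006,-0.28,-0.1],
    [-0.146,-0.009,0.011,-0.007,-0.006,-0.28,-0.1],
    [-0.143,-0.029,0.011,-0.005,-0.005,-0.223,-0.1],
    [-0.019,-0.006,0.002,0,0,0,-0.1]
  ]
}}

```text
clock: 11.1
position: [0.4451, 0.2391, 0.1502]
ee_rot: [-3.118, 0.377, -0.003]
force: [0.7, 0.9, 0.3]
width: 0.552
```

```bash
python3 - <<'E'
from plan import *
P=np.load("P.npy"); plan([(.449,.237,.15)],gripR(P[2]-.46),5,step=.022)
m=camera_model("wrist"); i=get_image("wrist"); h=fx(P,[(.02,-.06,0)])[0]; overlay("pics/w9.png",i,m,P,[h[0],h[1],P[2]],-.187,1.25,(0,0),(640,400))
m=camera_model("top"); i=get_image("top");overlay("pics/t9.png",i,m,P,[h[0],h[1],P[2]],-.187,4.4,(235,155),(180,120))
E
```

```text
p [0.4451 0.2391 0.1502] clk 11.1 F [0.6775 0.8805 0.2776] j [ 0.0701  0.478  -0.8995  1.9064  0.4524  0.9714 -1.2781] w 0.552
[ 0.028, 0.008, 0.001, -0.003, -0.004, 0.046 ]
```

View pics/w9.png

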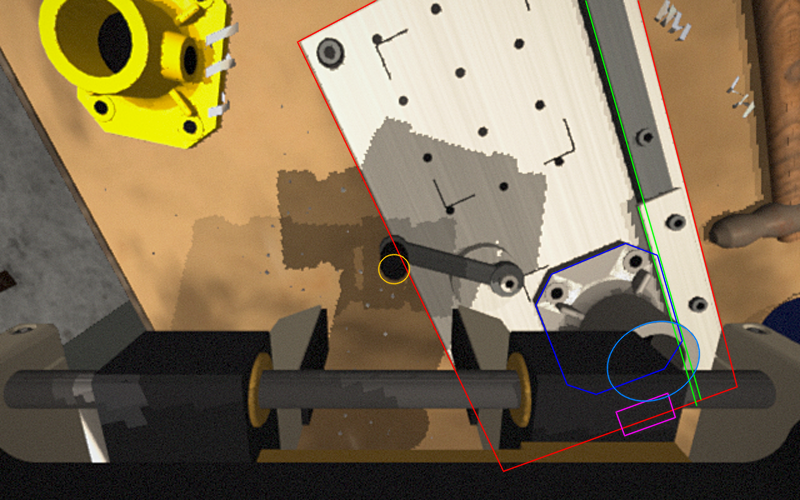

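View pics/t9.png

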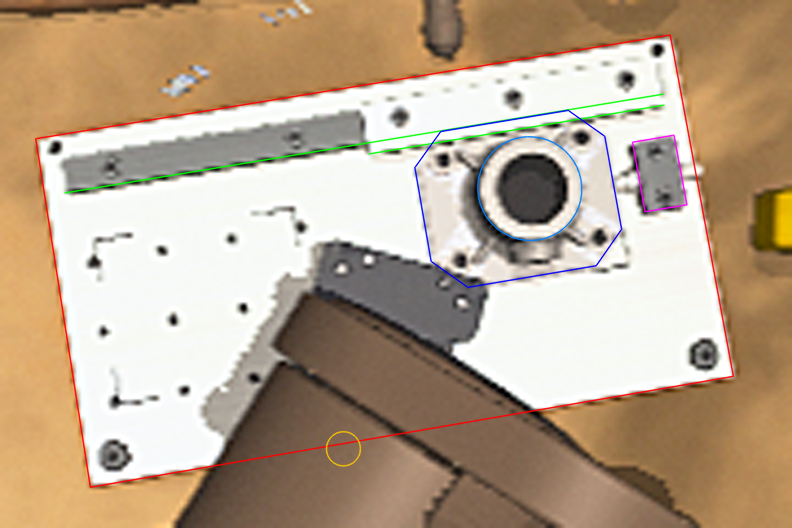

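```bash
python3 - <<'E'
import cv2
i=cv2.imread("pics/w9.png"); cv2.imwrite("pics/w9z.png",cv2.resize(i[210:310,340:460],None,fx=5,fy=5,interpolation=cv2.INTER_CUBIC))
E
```

```text
(no output)
```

View pics/w9z.png

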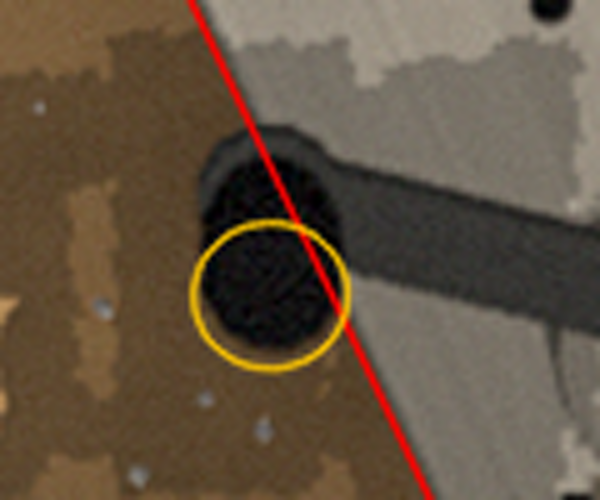

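```bash
cat > kn.py <<'E'
from plan import *
P=np.load("P.npy")
def knob(a): k=2.618+a; return fx(P,[(-.0395+.08*np.cos(k),.0095+.08*np.sin(k),0)])[0]
E
python3 - <<'E'
from kn import *
t=knob(-.187)+.0015*np.array([.26,.97,0]); print(t); t[2]=.15; u=t.copy(); u[2]=.043
plan([t,u],gripR(P[2]-.46),5,step=.036)
E
```

```text
[0.4481 0.2394 0.    ]
p [0.4472 0.2377 0.1502] clk 11.2 F [ 0.0684 -0.4733 -0.5833] j [ 0.0708  0.4782 -0.8959  1.9044  0.4526  0.9717 -1.2809] w 0.552
[ 0.003, -0.012, 0.002, -0.002, -0.006, 0.032 ]
[ -0.000, 0.000, 0.240, -0.000, -0.000, -0.000 ]
[ -0.000, -0.000, 0.240, 0.000, -0.000, -0.000 ]
[ 0.000, 0.000, 0.233, -0.000, 0.000, -0.000 ]
```

Emit:
{"name": "play_rows", "arguments": {
  "rows": [
    [0.003,-0.012,0.002,-0.002,-0.006,0.032,-0.1],
    [0,0,0.22,0,0,0,-0.1],
    [0,0,0.2,0,0,0,-0.1]
  ]
}}

```text
clock: 11.5
position: [0.4545, 0.2393, 0.0889]
ee_rot: [-3.107, 0.435, -0.013]
force: [0.4, -0.4, -0.8]
width: 0.553
```

```bash
python3 - <<'E'
from kn import *
plan([(.4481,.2394,.09),(.4481,.2394,.044)],gripR(P[2]-.46),5,step=.036)
E
```

```text
p [0.4545 0.2393 0.0889] clk 11.5 F [ 0.3758 -0.3925 -0.7867] j [ 0.0086  0.5572 -0.8212  1.9574  0.5454  0.8516 -1.3853] w 0.553
[ -0.041, 0.011, -0.007, -0.011, -0.015, -0.029 ]
[ 0.000, -0.000, 0.240, 0.000, 0.000, 0.000 ]
[ -0.000, -0.000, 0.067, 0.000, -0.000, -0.000 ]
```

Emit:
{"name": "play_rows", "arguments": {
  "rows": [
    [-0.041,0.011,0,-0.011,-0.015,-0.029,-0.1],
    [0,0,0,0,0,0,-0.1]
  ]
}}

```text
clock: 11.7
position: [0.4479, 0.2374, 0.0865]
ee_rot: [3.11, -0.419, -0.007]
force: [0.0, -0.5, 0.3]
width: 0.548
```

```bash
python3 - <<'E'
from kn import *
plan([(.4481,.2394,.044)],gripR(P[2]-.46),5,step=.025)
cv2.imwrite("pics/w10.png",get_image("wrist"))
E
```

```text
p [0.4479 0.2374 0.0865] clk 11.7 F [ 0.0016 -0.4951  0.2569] j [ 0.009   0.5609 -0.8252  1.9623  0.5408  0.8595 -1.3771] w 0.548
[ -0.001, -0.009, 0.166, 0.009, 0.008, -0.008 ]
[ -0.001, -0.006, 0.117, 0.000, -0.000, -0.000 ]
```

View pics/w10.png

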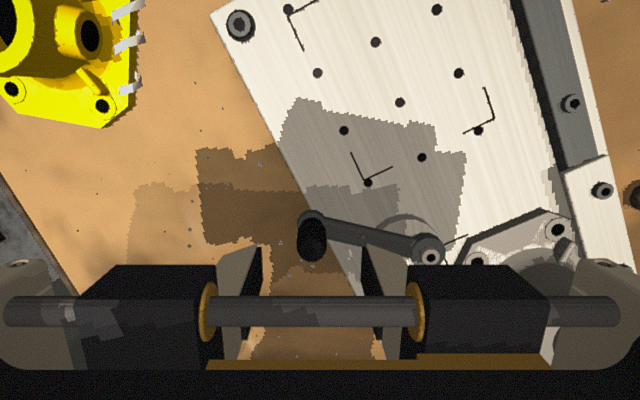

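Emit:
{"name": "play_rows", "arguments": {
  "rows": [
    [-0.001,-0.009,0.166,0.009,0.008,-0.008,-0.1],
    [-0.001,-0.006,0.1,0,0,0,-0.1]
  ]
}}

```text
clock: 11.95
position: [0.452, 0.2406, 0.0498]
ee_rot: [-3.109, 0.419, -0.011]
force: [0.1, -0.3, 0.4]
width: 0.548
```

```bash
python3 - <<'E'
from kn import *
plan([(.4481,.2394,.044)],gripR(P[2]-.46),5,step=.025)
E
```

```text
p [0.452  0.2406 0.0498] clk 11.95 F [ 0.147  -0.3143  0.3639] j [-0.0322  0.608  -0.7761  1.9931  0.6107  0.7779 -1.4376] w 0.548
[ -0.023, 0.015, 0.039, -0.010, -0.013, -0.009 ]
```

Emit:
{"name": "play_rows", "arguments": {
  "rows": [
    [-0.023,0.013,0.03,-0.01,-0.013,-0.009,0],
    [0,0,0,0,0,0,0.4],
    [0,0,0,0,0,0,1],
    [0,0,0,0,0,0,1]
  ],
  "force": 25
}}

```text
clock: 12.35
position: [0.449, 0.2402, 0.0467]
ee_rot: [-3.114, 0.414, -0.001]
force: [-0.7, 0.0, -0.7]
width: 0.29
```

```bash
cat > lv.py <<'E'
from kn import *
import sys
s=observe(); f=inv(P,s["position"])-[-.0395,.0095]; k=np.arctan2(f[1],f[0])%(2*np.pi)
c,sn=np.cos(P[2]),np.sin(P[2]);F=s["force"];Ff=np.array([c*F[0]+sn*F[1],-sn*F[0]+c*F[1]])
tg=np.array([-np.sin(k),np.cos(k)]);rd=np.array([np.cos(k),np.sin(k)])
print("clk %.2f ang %.3f r %.1f z %.1f Ftan %.1f Frad %.1f Fz %.1f w %.3f"%(s["clock"],k-2.618,np.hypot(*f)*1e3,s["position"][2]*1e3,Ff@tg,Ff@rd,F[2],s["width"]), "tq",s["ft_torque"],"j",s["joints"])
# next rows: advance by da each
if len(sys.argv)>1:
    da=float(sys.argv[1]);n=int(sys.argv[2]); R0=Rt.from_rotvec(s["ee_rot"]); p=s["position"]; G=Rt.from_matrix(gripR(P[2]-.46))
    r0=float(sys.argv[3]) if len(sys.argv)>3 else np.hypot(*f)
    for i in range(n):
        k2=k+da*(i+1); q=fx(P,[(-.0395+r0*np.cos(k2),.0095+r0*np.sin(k2),0)])[0]; q[2]=p[2] if i else .046
        d=R0.inv().apply(q-p)/.15; w=(R0.inv()*G).as_rotvec()/.5 if i==0 else np.zeros(3); p=q
        print("["," ,".join("%.3f"%x for x in np.r_[d,w]),"]")
E
python3 lv.py .12 3
```

```text
clk 12.35 ang -0.220 r 80.0 z 46.7 Ftan 0.4 Frad 0.6 Fz -0.7 w 0.290 tq [-0.0198 -0.0952  0.0104] j [-0.0348  0.6134 -0.7754  1.9953  0.6111  0.7791 -1.4371]
[ -0.014 ,0.062 ,0.005 ,-0.000 ,-0.001 ,-0.001 ]
[ -0.007 ,0.064 ,-0.000 ,0.000 ,0.000 ,0.000 ]
[ 0.001 ,0.064 ,-0.000 ,0.000 ,0.000 ,0.000 ]
```

Emit:
{"name": "play_rows", "arguments": {
  "rows": [
    [0,0,0,0,0,0,1],
    [0,0,0,0,0,0,1]
  ]
}}

```text
clock: 12.55
position: [0.4488, 0.2405, 0.0473]
ee_rot: [-3.113, 0.414, -0.001]
force: [-1.0, 2.3, -7.8]
width: 0.188
```

```bash
python3 lv.py .12 3
```

```text
clk 12.55 ang -0.222 r 80.3 z 47.3 Ftan -1.4 Frad 2.0 Fz -7.8 w 0.188 tq [ 0.4265  0.1079 -0.0794] j [-0.0344  0.6124 -0.7764  1.9953  0.6098  0.7794 -1.4366]
[ -0.014 ,0.063 ,0.009 ,-0.002 ,-0.001 ,-0.001 ]
[ -0.007 ,0.064 ,-0.000 ,0.000 ,0.000 ,0.000 ]
[ 0.001 ,0.064 ,-0.000 ,0.000 ,0.000 ,0.000 ]
```

Emit:
{"name": "play_rows", "arguments": {
  "rows": [
    [-0.014,0.063,0.003,0,0,0,1],
    [-0.007,0.064,0.002,0,0,0,1],
    [0.001,0.064,0.001,0,0,0,1]
  ]
}}

```text
clock: 12.85
position: [0.4406, 0.2194, 0.0474]
ee_rot: [-3.103, 0.405, -0.007]
force: [-0.4, 8.6, -9.4]
width: 0.189
```

```bash
python3 lv.py .14 4 .08
```

```text
clk 12.85 ang 0.063 r 79.5 z 47.4 Ftan -8.2 Frad 2.6 Fz -9.4 w 0.189 tq [ 1.4749 -0.2113  0.2819] j [ 0.0139  0.589  -0.7862  2.0436  0.6121  0.7423 -1.4122]
[ 0.001 ,0.075 ,0.009 ,-0.025 ,-0.006 ,0.009 ]
[ 0.015 ,0.073 ,-0.001 ,0.000 ,0.000 ,0.000 ]
[ 0.025 ,0.070 ,-0.001 ,0.000 ,0.000 ,0.000 ]
[ 0.035 ,0.066 ,-0.001 ,0.000 ,0.000 ,0.000 ]
```

Emit:
{"name": "play_rows", "arguments": {
  "rows": [
    [0.003,0.065,0.006,-0.025,-0.006,0.009,1],
    [0.013,0.065,0.002,-0.006,0,0,1],
    [0.023,0.062,0.002,-0.006,0,0,1],
    [0.032,0.058,0.002,-0.006,0,0,1]
  ]
}}

```text
clock: 13.25
position: [0.4378, 0.1876, 0.0472]
ee_rot: [-3.113, 0.398, 0.005]
force: [-10.2, 4.7, 4.9]
width: 0.19
```

```bash
python3 lv.py .12 4 .08
```

```text
clk 13.25 ang 0.464 r 80.3 z 47.2 Ftan -6.0 Frad 9.5 Fz 4.9 w 0.190 tq [1.0804 2.0751 0.2193] j [ 0.0765  0.5771 -0.7936  2.0704  0.6078  0.74   -1.3578]
[ 0.030 ,0.057 ,0.007 ,-0.005 ,0.007 ,0.019 ]
[ 0.035 ,0.054 ,-0.000 ,0.000 ,0.000 ,0.000 ]
[ 0.041 ,0.049 ,-0.000 ,0.000 ,0.000 ,0.000 ]
[ 0.046 ,0.044 ,-0.000 ,0.000 ,0.000 ,0.000 ]
```

Emit:
{"name": "play_rows", "arguments": {
  "rows": [
    [0.026,0.057,0.002,-0.005,0.007,0.019,1],
    [0.032,0.052,0.001,-0.004,0,0,1],
    [0.038,0.048,0.001,-0.004,0,0,1]
  ]
}}

```text
clock: 13.55
position: [0.4421, 0.1653, 0.0472]
ee_rot: [-3.114, 0.401, 0.006]
force: [-6.9, 5.4, 1.0]
width: 0.188
```

```bash
python3 lv.py .1 4 .08
```

```text
clk 13.55 ang 0.744 r 82.2 z 47.2 Ftan -7.7 Frad 4.1 Fz 1.0 w 0.188 tq [1.0577 1.2959 0.3567] j [ 0.1251  0.5725 -0.795   2.0794  0.6074  0.7365 -1.3154]
[ 0.047 ,0.031 ,0.008 ,-0.002 ,0.008 ,0.016 ]
[ 0.039 ,0.036 ,-0.000 ,0.000 ,0.000 ,0.000 ]
[ 0.042 ,0.032 ,-0.000 ,0.000 ,0.000 ,0.000 ]
[ 0.045 ,0.028 ,-0.000 ,0.000 ,0.000 ,0.000 ]
```

Emit:
{"name": "play_rows", "arguments": {
  "rows": [
    [0.044,0.036,0.001,-0.002,0.008,0.016,1],
    [0.044,0.036,0.001,-0.002,0.004,0,1],
    [0.047,0.03,0.001,-0.002,0.004,0,1]
  ]
}}

```text
clock: 13.85
position: [0.4505, 0.1463, 0.047]
ee_rot: [3.111, -0.401, -0.007]
force: [-9.3, 2.2, 8.9]
width: 0.189
```

```bash
python3 lv.py .08 4 .0815
```

```text
clk 13.85 ang 0.991 r 84.8 z 47.0 Ftan -7.4 Frad 6.0 Fz 8.9 w 0.189 tq [0.384  2.0748 0.3802] j [ 0.162   0.5758 -0.7923  2.0727  0.6093  0.7455 -1.2759]
[ 0.049 ,0.007 ,0.007 ,0.010 ,0.008 ,0.014 ]
[ 0.037 ,0.022 ,-0.000 ,0.000 ,0.000 ,0.000 ]
[ 0.039 ,0.019 ,-0.000 ,0.000 ,0.000 ,0.000 ]
[ 0.041 ,0.016 ,-0.000 ,0.000 ,0.000 ,0.000 ]
```

Emit:
{"name": "play_rows", "arguments": {
  "rows": [
    [0.045,-0.015,-0.002,0.01,0.008,0.014,1],
    [0.04,-0.01,0,0,0.003,0,1]
  ]
}}

```text
clock: 14.05
position: [0.4542, 0.1414, 0.0468]
ee_rot: [3.101, -0.408, -0.017]
force: [-16.6, -6.0, 23.2]
width: 0.192
```

```bash
python3 lv.py .08 4 .081;python3 - <<'E'
from kn import *
cv2.imwrite("pics/w11.png",get_image("wrist"))
E
```

```text
clk 14.05 ang 1.064 r 85.2 z 46.8 Ftan -6.7 Frad 16.3 Fz 23.2 w 0.192 tq [-1.1616  3.311   0.3406] j [ 0.1654  0.5826 -0.7886  2.0596  0.6067  0.7634 -1.2672]
[ 0.052 ,-0.001 ,0.005 ,0.031 ,0.018 ,0.004 ]
[ 0.039 ,0.019 ,-0.000 ,0.000 ,0.000 ,0.000 ]
[ 0.040 ,0.016 ,-0.000 ,0.000 ,0.000 ,0.000 ]
[ 0.041 ,0.012 ,-0.000 ,0.000 ,0.000 ,0.000 ]
```

View pics/w11.png

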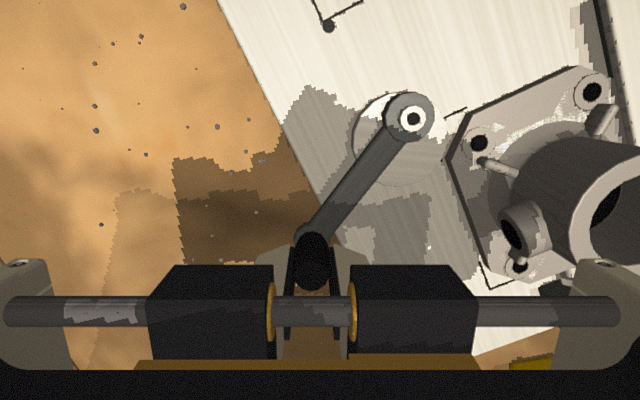

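Emit:
{"name": "play_rows", "arguments": {
  "rows": [
    [0,0,-0.005,0.02,0.01,0,0.3],
    [0,0,0,0,0,0,0.3]
  ]
}}

```text
clock: 14.3
position: [0.4538, 0.14, 0.048]
ee_rot: [3.108, -0.408, -0.008]
force: [-0.1, -0.9, 0.6]
width: 0.312
```

```bash
python3 lv.py;python3 - <<'E'
from kn import *
i=get_image("wrist");m=camera_model("wrist"); h=fx(P,[(.02,-.0615,0)])[0]
overlay("pics/w12.png",i,m,P,[h[0],h[1],P[2]],1.06,3,(240,180),(200,120))
E
```

```text
clk 14.30 ang 1.072 r 86.4 z 48.0 Ftan 0.6 Frad 0.7 Fz 0.6 w 0.312 tq [-0.0437 -0.1087  0.0366] j [ 0.1738  0.5757 -0.7911  2.0679  0.6073  0.7516 -1.2644]
```

View pics/w12.png

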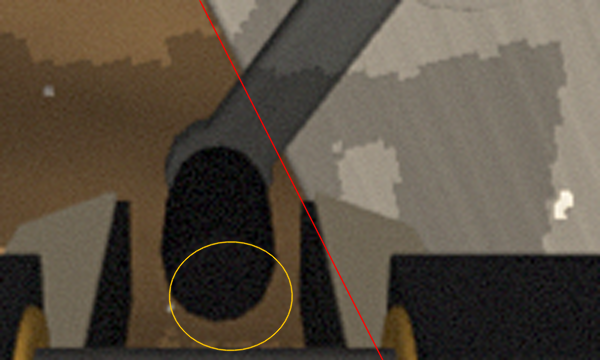

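```bash
python3 - <<'E'
from kn import *
G=gripR(P[2]-.46); t=knob(1.06)+G@np.array([-.0018,-.004,0]); t[2]=.045
f=inv(P,t)-[-.0395,.0095];print(t,np.hypot(*f),np.arctan2(f[1],f[0])%(2*np.pi)-2.618)
plan([t],G,3)
E
```

```text
[0.4572 0.1494 0.045 ] 0.07770727812435374 1.0125679745201586
p [0.4541 0.1402 0.048 ] clk 14.35 F [ 0.0657  0.4051 -0.5231] j [ 0.1735  0.5761 -0.791   2.0673  0.6074  0.7517 -1.2645] w 0.335
[ 0.004, -0.065, 0.020, 0.015, 0.008, 0.005 ]
```

Emit:
{"name": "play_rows", "arguments": {
  "rows": [
    [0.004,-0.06,0.01,0.015,0.008,0.005,0.3],
    [0,0,0,0,0,0,0.3]
  ]
}}

```text
clock: 14.55
position: [0.4583, 0.1497, 0.0467]
ee_rot: [-3.113, 0.415, -0.003]
force: [0.3, 0.4, 0.6]
width: 0.352
```

```bash
python3 - <<'E'
from kn import *
plan([(.4572,.1494,.045)],gripR(P[2]-.46),3)
i=get_image("wrist");cv2.imwrite("pics/w13.png",cv2.resize(i[180:300,240:440],None,fx=3,fy=3))
E
```

```text
p [0.4583 0.1497 0.0467] clk 14.55 F [0.2514 0.3594 0.637 ] j [ 0.1569  0.5813 -0.7867  2.0608  0.613   0.7421 -1.2827] w 0.352
[ -0.006, 0.004, 0.011, -0.004, -0.004, -0.003 ]
```

View pics/w13.png

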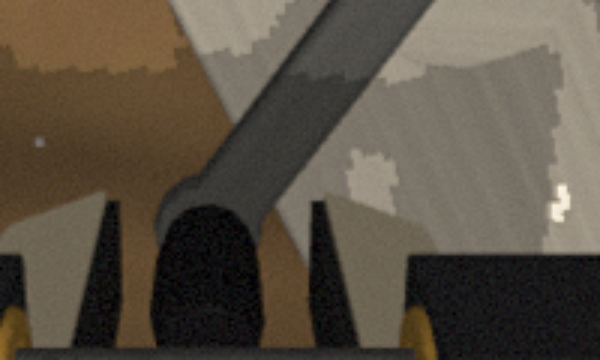

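Emit:
{"name": "play_rows", "arguments": {
  "rows": [
    [-0.006,0.002,0.004,0,0,0,1],
    [0,0,0.002,0,0,0,1],
    [0,0,0.002,0,0,0,1]
  ],
  "force": 40
}}

```text
clock: 14.9
position: [0.4571, 0.1493, 0.0453]
ee_rot: [-3.114, 0.414, -0.002]
force: [-2.3, -1.9, 10.1]
width: 0.186
```

```bash
python3 lv.py .08 4 .079
```

```text
clk 14.90 ang 1.014 r 77.8 z 45.3 Ftan 0.0 Frad 3.0 Fz 10.1 w 0.186 tq [-0.3868  0.4678  0.0756] j [ 0.1551  0.5823 -0.7848  2.0638  0.6155  0.7397 -1.2855]
[ 0.031 ,0.030 ,-0.005 ,-0.001 ,-0.003 ,-0.002 ]
[ 0.037 ,0.020 ,0.000 ,0.000 ,0.000 ,0.000 ]
[ 0.038 ,0.017 ,0.000 ,0.000 ,0.000 ,0.000 ]
[ 0.040 ,0.014 ,0.000 ,0.000 ,0.000 ,0.000 ]
```

Emit:
{"name": "play_rows", "arguments": {
  "rows": [
    [0.036,0.022,-0.003,0,0,0,1],
    [0.04,0.018,0,0,0.003,0,1]
  ]
}}

```text
clock: 15.1
position: [0.4628, 0.1424, 0.0453]
ee_rot: [-3.115, 0.406, 0.003]
force: [-11.2, -0.2, 11.1]
width: 0.187
```

```bash
python3 lv.py .08 4 .078
```

```text
clk 15.10 ang 1.128 r 78.3 z 45.3 Ftan -7.9 Frad 7.9 Fz 11.1 w 0.187 tq [-0.2941  2.4025  0.328 ] j [ 0.1738  0.5888 -0.7869  2.0532  0.6136  0.7482 -1.258 ]
[ 0.038 ,0.017 ,-0.005 ,-0.001 ,0.004 ,0.008 ]
[ 0.038 ,0.016 ,-0.000 ,0.000 ,0.000 ,0.000 ]
[ 0.040 ,0.013 ,-0.000 ,0.000 ,0.000 ,0.000 ]
[ 0.040 ,0.009 ,-0.000 ,0.000 ,0.000 ,0.000 ]
```

Emit:
{"name": "play_rows", "arguments": {
  "rows": [
    [0.0,0.0,-0.004,0,0,0.005,0.45],
    [0,0,0,0,0,0,0.45]
  ],
  "force": 20
}}

```text
clock: 15.3
position: [0.4628, 0.1419, 0.0457]
ee_rot: [-3.114, 0.411, 0.004]
force: [-0.2, -0.3, 0.3]
width: 0.267
```

```bash
python3 lv.py .08 4 .078
```

```text
clk 15.30 ang 1.132 r 78.7 z 45.7 Ftan 0.1 Frad 0.4 Fz 0.3 w 0.267 tq [-0.0543 -0.0675  0.0038] j [ 0.1748  0.5881 -0.7871  2.0528  0.6119  0.7493 -1.2587]
[ 0.039 ,0.015 ,-0.002 ,-0.000 ,0.005 ,0.002 ]
[ 0.039 ,0.016 ,-0.000 ,0.000 ,0.000 ,0.000 ]
[ 0.040 ,0.012 ,-0.000 ,0.000 ,0.000 ,0.000 ]
[ 0.041 ,0.009 ,-0.000 ,0.000 ,0.000 ,0.000 ]
```

Emit:
{"name": "play_rows", "arguments": {
  "rows": [
    [0.039,0.015,0,0,0.005,0.002,0.45],
    [0.039,0.016,0,0,0.003,0,0.45],
    [0.03,0.01,0,0,0.003,0,0.45]
  ]
}}

```text
clock: 15.6
position: [0.4757, 0.1308, 0.0454]
ee_rot: [3.112, -0.411, 0.001]
force: [-4.9, -1.5, 2.9]
width: 0.276
```

```bash
python3 lv.py .06 4 .078
```

```text
clk 15.60 ang 1.348 r 79.5 z 45.4 Ftan -3.4 Frad 3.8 Fz 2.9 w 0.276 tq [-0.0929  0.8623  0.0264] j [ 0.1949  0.5979 -0.7813  2.033   0.6169  0.7597 -1.2298]
[ 0.033 ,-0.002 ,-0.004 ,0.004 ,-0.002 ,0.002 ]
[ 0.031 ,0.006 ,0.000 ,0.000 ,0.000 ,0.000 ]
[ 0.031 ,0.004 ,0.000 ,0.000 ,0.000 ,0.000 ]
[ 0.031 ,0.002 ,0.000 ,0.000 ,0.000 ,0.000 ]
```

Emit:
{"name": "play_rows", "arguments": {
  "rows": [
    [0.026,0.002,0,0,0,0.002,0.45],
    [0.026,0.004,0,0,0.002,0,0.45]
  ]
}}

```text
clock: 15.8
position: [0.4828, 0.1263, 0.045]
ee_rot: [3.11, -0.414, 0.0]
force: [-4.6, -0.9, 2.0]
width: 0.277
```

```bash
python3 lv.py .05 3 .079
```

```text
clk 15.80 ang 1.452 r 80.1 z 45.0 Ftan -3.7 Frad 2.8 Fz 2.0 w 0.277 tq [-0.2409  0.8448  0.0104] j [ 0.2018  0.6054 -0.778   2.0188  0.618   0.7686 -1.217 ]
[ 0.027 ,-0.003 ,-0.007 ,0.009 ,-0.001 ,-0.002 ]
[ 0.026 ,0.003 ,0.000 ,0.000 ,0.000 ,0.000 ]
[ 0.026 ,0.001 ,0.000 ,0.000 ,0.000 ,0.000 ]
```

Emit:
{"name": "play_rows", "arguments": {
  "rows": [
    [0.022,-0.002,-0.002,0.004,0,0,0.45]
  ]
}}

```text
clock: 15.9
position: [0.486, 0.1251, 0.045]
ee_rot: [3.111, -0.414, -0.001]
force: [-4.6, -2.2, 1.0]
width: 0.273
```

Emit:
{"name": "play_rows", "arguments": {
  "rows": [
    [0.022,0.001,-0.001,0.002,0,0,0.45]
  ]
}}

```text
clock: 16.0
position: [0.4891, 0.1236, 0.0449]
ee_rot: [3.111, -0.415, -0.001]
force: [-4.0, -1.8, 0.5]
width: 0.272
```

```bash
python3 lv.py .05 3 .079
```

```text
clk 16.00 ang 1.538 r 80.1 z 44.9 Ftan -3.1 Frad 3.1 Fz 0.5 w 0.272 tq [-0.4064  0.8668  0.0465] j [ 0.2095  0.6125 -0.7774  2.0057  0.6169  0.7752 -1.2034]
[ 0.027 ,-0.005 ,-0.007 ,0.006 ,0.001 ,-0.003 ]
[ 0.026 ,0.001 ,-0.000 ,0.000 ,0.000 ,0.000 ]
[ 0.026 ,-0.001 ,-0.000 ,0.000 ,0.000 ,0.000 ]
```

Emit:
{"name": "play_rows", "arguments": {
  "rows": [
    [0.022,-0.004,-0.002,0.003,0,-0.003,0.45]
  ]
}}

```text
clock: 16.1
position: [0.4926, 0.1229, 0.045]
ee_rot: [3.113, -0.413, -0.002]
force: [-5.3, -0.5, -0.1]
width: 0.276
```

Emit:
{"name": "play_rows", "arguments": {
  "rows": [
    [0.02,0,-0.001,0.002,0,0,0.45]
  ]
}}

```text
clock: 16.2
position: [0.4959, 0.122, 0.0451]
ee_rot: [3.114, -0.413, -0.002]
force: [-4.0, -1.2, 0.2]
width: 0.277
```

```bash
python3 lv.py .04 3 .079
```

```text
clk 16.20 ang 1.625 r 79.5 z 45.1 Ftan -3.6 Frad 2.3 Fz 0.2 w 0.277 tq [-0.3544  0.7961 -0.0148] j [ 0.2155  0.6196 -0.7775  1.9915  0.6163  0.7818 -1.19  ]
[ 0.021 ,-0.004 ,-0.006 ,0.001 ,0.002 ,-0.000 ]
[ 0.021 ,-0.001 ,-0.000 ,0.000 ,0.000 ,0.000 ]
[ 0.021 ,-0.002 ,-0.000 ,0.000 ,0.000 ,0.000 ]
```

Emit:
{"name": "play_rows", "arguments": {
  "rows": [
    [0.018,-0.003,-0.001,0.001,0,0,0.45]
  ]
}}

```text
clock: 16.3
position: [0.4989, 0.1216, 0.0452]
ee_rot: [3.114, -0.413, -0.001]
force: [-4.1, -3.2, 0.4]
width: 0.276
```

Emit:
{"name": "play_rows", "arguments": {
  "rows": [
    [0.016,-0.001,-0.001,0.001,0,0,0.45]
  ]
}}

```text
clock: 16.4
position: [0.5015, 0.1211, 0.0453]
ee_rot: [-3.114, 0.413, 0.001]
force: [-5.9, -2.4, -0.4]
width: 0.279
```

```bash
python3 lv.py .04 3 .079
```

```text
clk 16.40 ang 1.696 r 79.1 z 45.3 Ftan -5.3 Frad 3.6 Fz -0.4 w 0.279 tq [-0.4262  1.1704  0.0398] j [ 0.2185  0.6255 -0.7767  1.9793  0.6158  0.7881 -1.1812]
[ 0.021 ,-0.002 ,-0.005 ,-0.001 ,0.002 ,-0.000 ]
[ 0.021 ,-0.003 ,-0.000 ,0.000 ,0.000 ,0.000 ]
[ 0.021 ,-0.003 ,-0.000 ,0.000 ,0.000 ,0.000 ]
```

Emit:
{"name": "play_rows", "arguments": {
  "rows": [
    [0.015,-0.002,-0.001,0,0,0,0.45]
  ]
}}

```text
clock: 16.5
position: [0.5031, 0.1205, 0.0452]
ee_rot: [3.114, -0.413, -0.004]
force: [-8.6, -2.3, 1.9]
width: 0.275
```

```bash
python3 lv.py .04 1 .079
```

```text
clk 16.50 ang 1.718 r 79.4 z 45.2 Ftan -8.0 Frad 3.8 Fz 1.9 w 0.275 tq [-0.4849  1.8129  0.0415] j [ 0.2192  0.6281 -0.7764  1.9744  0.615   0.7922 -1.1777]
[ 0.021 ,-0.005 ,-0.005 ,0.001 ,0.005 ,-0.000 ]
```

Stiffening (8.0 N). I'll add a small step and aim for about 11 N.

Emit:
{"name": "play_rows", "arguments": {
  "rows": [
    [0.015,-0.003,-0.001,0,0.002,0,0.45]
  ]
}}

```text
clock: 16.6
position: [0.5041, 0.1201, 0.0451]
ee_rot: [3.113, -0.412, -0.006]
force: [-11.2, -2.2, 5.3]
width: 0.275
```

```bash
python3 lv.py .04 1 .079
```

```text
clk 16.60 ang 1.731 r 79.6 z 45.1 Ftan -10.7 Frad 4.1 Fz 5.3 w 0.275 tq [-0.4017  2.2037  0.0415] j [ 0.219   0.6301 -0.776   1.9709  0.6147  0.7959 -1.1754]
[ 0.021 ,-0.007 ,-0.006 ,0.004 ,0.007 ,0.000 ]
```

Emit:
{"name": "play_rows", "arguments": {
  "rows": [
    [-0.022,0,-0.002,0,0,0,0.3],
    [0,0,0,0,0,0,0.2]
  ]
}}

```text
clock: 16.8
position: [0.5028, 0.1223, 0.0462]
ee_rot: [-3.113, 0.412, 0.001]
force: [0.1, 0.9, 0.2]
width: 0.377
```

```bash
python3 lv.py; python3 - <<'E'
from kn import *
i=get_image("wrist");cv2.imwrite("pics/w14.png",i)
E
```

```text
clk 16.80 ang 1.711 r 77.7 z 46.2 Ftan -0.0 Frad -0.9 Fz 0.2 w 0.377 tq [-0.0458 -0.0735 -0.0201] j [ 0.2176  0.626  -0.7777  1.9753  0.6146  0.7909 -1.18  ]
```

View pics/w14.png

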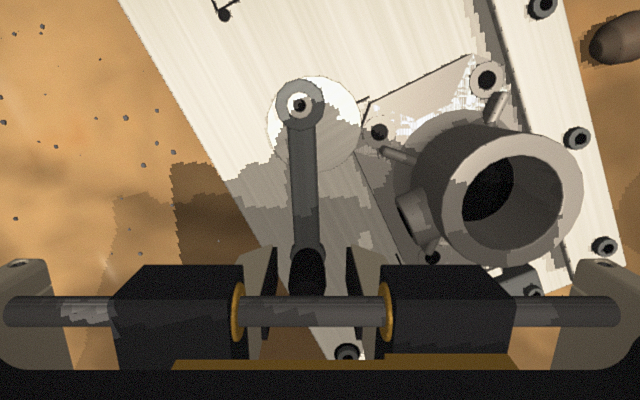

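Emit:
{"name": "play_rows", "arguments": {
  "rows": [
    [0,0,-0.08,0,0,0,0.2],
    [0,0,-0.1,0,0,0,0.2],
    [0,0,-0.2,0,0,0,0.2],
    [0,0,-0.3,0,0,0,0.2],
    [0,0,-0.3,0,0,0,0.2]
  ]
}}

```text
clock: 17.35
position: [0.5022, 0.1222, 0.1983]
ee_rot: [-3.113, 0.409, 0.008]
force: [1.2, -0.3, 0.3]
width: 0.398
```

Emit:
{"name": "play_rows", "arguments": {
  "rows": [
    [-0.2,0.1,-0.2,0,0,0,0.2],
    [-0.3,0.1,0,0,0,0,0.2],
    [0,0,0,0,0,0,0.2]
  ]
}}

```text
clock: 17.65
position: [0.423, 0.1162, 0.2388]
ee_rot: [-3.109, 0.406, -0.012]
force: [0.4, -0.8, -1.1]
width: 0.403
```

```bash
python3 lv.py; python3 - <<'E'
from kn import *
i=get_image("wrist");m=camera_model("wrist");h=fx(P,[(.02,-.0615,0)])[0];H=[h[0],h[1],P[2]]
overlay("pics/w15.png",i,m,P,H,1.69,1.25,(0,0),(640,400))
m=camera_model("top"); i=get_image("top");overlay("pics/t15.png",i,m,P,H,1.69,4.4,(235,155),(180,120))
cv2.imwrite("pics/t15f.png",i)
E
```

```text
clk 17.65 ang 1.045 r 125.2 z 238.8 Ftan 0.9 Frad 0.2 Fz -1.1 w 0.403 tq [-0.0768 -0.0727  0.0049] j [ 0.4904  0.2588 -1.0321  1.9312  0.2511  1.0786 -0.9046]
```

View pics/w15.png

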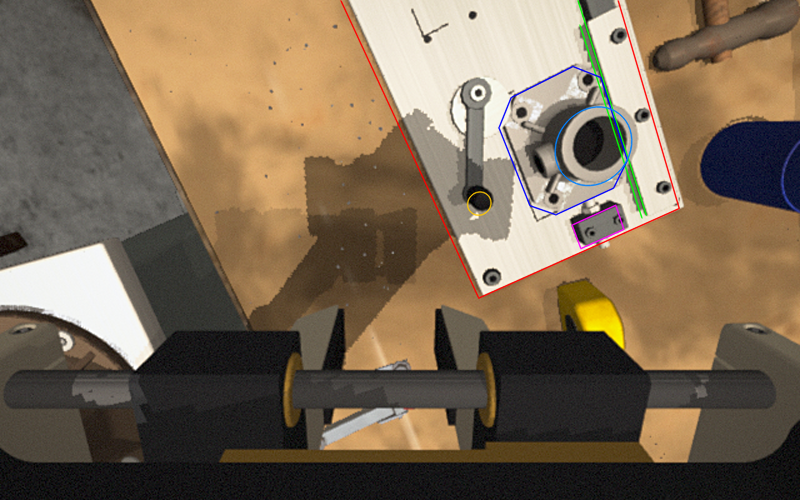

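View pics/t15.png

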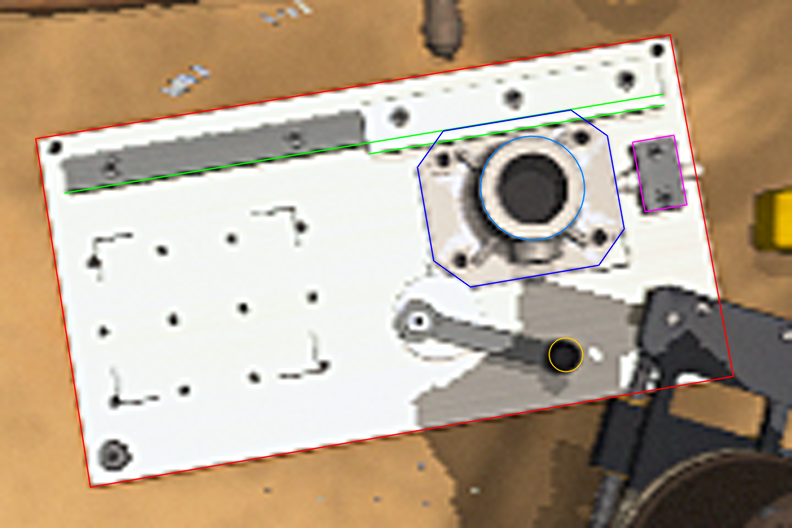

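View pics/t15f.png

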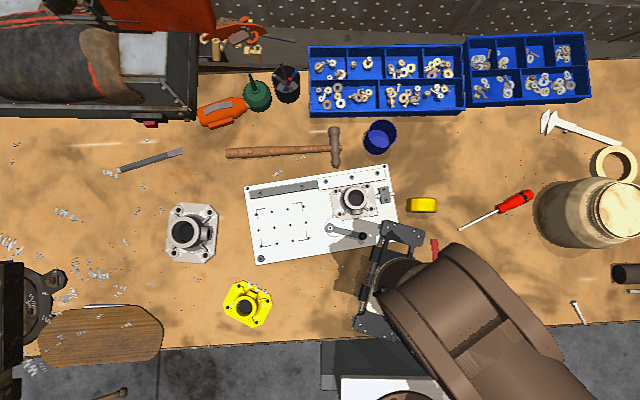

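```bash
python3 - <<'E'
from h import *
a=cv2.imread("pics/top0.png").astype(int);b=cv2.imread("pics/t15f.png").astype(int)
for n,(x0,y0,x1,y1) in dict(hammer=(222,124,345,168),can=(362,120,398,155),tape=(405,196,438,214)).items(): print(n,np.abs(a-b)[y0:y1,x0:x1].mean())
print(observe()["clock"],sign_off())
E
```

```text
hammer 3.8245873367824585
can 3.7243386243386243
tape 3.3277216610549942
the job is handed in; nothing more can be done
17.75 None
```

I slid the small grey housing to the fence, along under the keeper strip and up to the stop screw, then swung the cam lever round to snug. The job was handed in at 17.75 s.

**Housing:**
- It was against the fence before I slid it along, and I felt it stop there at about 10 N.
- On reaching the screw it stopped at fixture y of about -61 mm, and further small pushes did not move it.
- The final overlay shows it square in the work station, with its flange under the keeper strip and against the screw.
- While it was gripped, the vertical force briefly read up to about 4 N of upward pull (before the flange was fully under the strip), and the gripper tilted by about 0.012 rad once. I corrected both. I saw no lift or tip in the pictures, but I did not measure the housing's own tilt.

**Lever:**
- Drag was about 3 to 4 N at the knob, and it began to stiffen at about 1.65 rad. I stopped at about 1.69 rad with 10.7 N along the swing. After I let go, the lever showed no springback in the pictures.
- Midway the knob slid along to the edge of the pads, pressing about 23 N downwards and 17 N sideways. I opened the gripper, re-centred and finished by pushing with one finger.

**Last checks:** The hammer, blue can and tape measure match the first picture to within image noise. The gripper is clear of everything. My fixture position and the arm's readings differ by 1 to 2 mm, which is within calibration.

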